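# Strip the slip-line strainer for rinsing

### The arm

A 7-joint arm with a two-finger parallel gripper is mounted at the origin on the work surface. World frame = base frame: x ahead of the robot, y to its left, z up, the work surface at z = 0. Lengths are in m, angles in rad, forces in N, time in s.
With the tool pointing down it reaches from about 0.425 to 0.925 m from the base axis. Payload 6.8 kg.
Tool frame: the origin (TCP) lies on the centre line of the jaws, within the pads' length; the fingertips stand 17 mm ahead of it and the grasp point (between the pads) lies 2 mm behind it; z points along the fingers, y is the line along which they close (so a half turn about z gives the same grasp; the last joint's range is limited). The gripper opens to 88 mm and grips with 3 to 60 N. Pads are 20 mm wide; open, the fingers measure 115 mm over their backs; the gripper's body (75 mm by 178 mm) begins 61 mm behind the grasp point.
Start: joints at [-1.277, 0.477, 0.022, 1.555, -0.011, 1.109, -0.083], TCP at [0.264, 0.621, 0.24] pointing down, gripper open.
Joint ranges: [-2.96, 2.96], [-0.34, 2.1], [-1.41, 1.46], [0.24, 2.44], [-1.37, 4.51], [0.17, 1.92], [-2.96, 2.96]. Speed limits (rad/s): [2.39, 2.39, 3.14, 3.14, 3.14, 3.14, 3.14].

### API

Orientations are given as a unit quaternion [x, y, z, w].
In Python, from rig import arm gives the robot as it stands.
- The arm moves only by the tool drive_tool, never from a script. Its argument "motion" is a list of rows, each an object with "dp": the shift along the tool's x, y, z each as a share of 0.03 m, from -1 to 1, a list of three; "rot": the turn, a rotation vector about the tool's x, y, z each as a share of 0.12 rad, from -1 to 1, a list of three; "hand": the closure, from 0 (fully open) to 1 (shut). In form: [{"dp": [tx, ty, tz], "rot": [ax, ay, az], "hand": hand}, ...]. A call has 1 to 5 rows; each row shifts and turns the commanded pose from where the row before left it, along the tool's axes as they then stand; what a row does not reach is not made up. A row lasts 1/12 s, in which the tool goes at most 41.7 mm and 7.16 degrees, less where a joint would pass 70% of its speed; a pose out of reach is approached as far as the arm can. A call with a number of a shift or a turn outside -1 to 1 is refused whole. A call with a gripper value outside its range is refused whole. The fingers move at their own pace and stop on an object; "force" is the grip in N (left out, the last holds). Time passes only in rows, so rows that do not move let the fingers close. It gives the time, the measured TCP pose, the force, the opening and the grip force at its end, in the units of the state.
- arm.sense(): the state, without advancing time (a new reading comes with each control period).
- arm.capture(name): name is "side" or "top" or "wrist"; returns a dict with "pixels" (480x640x3 uint8, red, green, blue), "mtx" (3x3 intrinsics, pixels), "distortion" ([k1, k2, p1, p2, k3] as OpenCV has them; the pictures are not rectified), "R" (3x3) and "t" (3): a world point X has camera coordinates R X + t. Camera axes: x right, y down, z forward; pixel columns grow to the right and rows downward; lengths in m; the calibration is good to about 2 mm. A picture is of the moment at which its call begins. There is no depth.
- arm.sign_off(): hands the job in; it is judged then, once.
The state is a dict: "time": time; "joint_pos": joint angles; "joint_vel": joint speeds; "tau": joint torques, N m; "tcp_pos": TCP position; "tool_rot": TCP orientation; "force": force on the tool from outside, world axes, zero at the start; "wrist_torque": the same for the moment, N m; "finger_gap": finger opening in m; "finger_force": force on a finger pad.
Only numpy, scipy, OpenCV 4.12 (cv2) and the standard library are available. Lean on these libraries where they do the work, as an engineer would, in place of code of your own. Each camera call takes 0.05 s, during which the arm holds its last target. There are 200 camera calls.

### The job

Strip the slip strainer for rinsing. Shut the ball valve fully, then press the strainer's bayonet cap down against its spring, twist it free and set it down in the shallow tray with its grip bar up. Then draw the basket out of the strainer pot and stand it upright in the same tray, with the valve still shut, neither part dropped, and the plate, the mug and the jar left where they are.

Things in the scene. Friction and masses are not known exactly. Their poses are not given: they have to be found in the camera images.
- valve (a joint): Turn of the ball valve's lever, rad: 0 = open, lever along the pipe, pointing away from the strainer; pi/2 = shut, lever square to the pipe, pointing towards the robot (a stop at each end). Seen from above it shuts clockwise. It starts at 0 to 0.3. Stays where it is left; about 2.6 N at the sleeve turns it.
- lever_grip (a point): Centre of the black rubber sleeve on the steel valve lever, 85 mm from the stem axis, 164 mm above the bench. Sleeve 62 mm long, 24 wide, 12 thick. The lever's own y axis points from the sleeve to the stem. 35 mm are free under the sleeve, above the pipe; once shut, the bench is bare below it.
- valve_stem (a point): Point on the vertical axis of the valve stem at the lever's mid-thickness (164 mm up), 108 mm along the pipe from the strainer, on its right seen from the robot. Axes: y along the level pipe (50 mm thick, axis 98 mm up) to the left, x away from the robot, z up.
- pot_mouth (a point): Centre of the mouth of the grey strainer pot, 155 mm above the bench, under the cap at first. z runs out of the mouth along the pot's axis, which leans 35 degrees from vertical towards the robot; y is level, along the pipe, to the left seen from the robot. Mouth 48 mm inside; neck 60 mm outside, with three steel pins. A gauge 191 mm high stands on the pipe 95 mm to the left.
- cap_grip (a point): Centre of the grip bar (64 mm long, 14 wide, 24 high) on top of the white plastic bayonet cap; x along the bar, z out of the top. Cap 77 mm across, 56 high without the bar, 0.11 to 0.18 kg; its top face is 12 mm below this point, its open rim 68 mm below. At the start it is caught on the pot, this point on the pot's axis 45.5 mm out from the mouth, the bar square to the pipe.
- cap_rim (a point): Centre of the cap's open underside; axes as cap_grip. To free it: press it 8 to 12 mm into the pot along the pot's axis (6 N to start, 0.8 N more per mm; hard stop at 13 mm), turn it 46 degrees (42 to 50; a stop at 50) counter-clockwise seen from above the cap, then lift it along the axis. It is clear of neck and knob after 60 mm.
- basket_knob (a point): Centre of the round black pull knob (24 mm across, 30 high) on top of the steel strainer basket; z along the basket, out of the knob. Hidden in the cap at first. A sprung seat pushes the basket up: with the cap off it rises 9 mm, this point then about 21 mm out from the mouth. The flange below the knob (44 mm across) has its top 15 mm below this point.
- basket_foot (a point): Centre of the basket's flat foot, 121 mm below basket_knob; axes the same. Basket 41 mm thick, 136 mm long overall, 0.14 to 0.24 kg, loose in the pot's bore by 2 mm all round. With the cap off, the foot leaves the mouth once the basket is drawn 100 mm along the pot's axis.
- tray: Shallow open rectangular plastic tray fixed on the bench, 170 mm (x) by 220 mm (y) outside, 24 mm high, walls and floor 5 mm thick; origin at the centre of its underside. It stands to the left or to the right of the strainer. Room for the cap and the basket side by side along y.
- plate_center (a point): Centre of a loose white plate, 190 mm across, 22 mm high, on the other side from the tray. Leave alone.
- mug_center (a point): Middle of a loose white mug, 82 mm across, 95 mm high, with a handle, holding brushes up to 230 mm above the bench. Leave alone.
- jar_center (a point): Middle of a loose lidded jar, 80 mm across, 95 mm high. Leave alone.

How it is judged:
On the way, in this order (a step that is already met when the one before it is completed fails the run):
1. the ball valve is shut (value of joint valve above 1.45 rad), for 0.2 s.
2. the caught cap is pressed down clear of its catch (z of cap_grip in the frame of pot_mouth below 0.04 m and distance between cap_grip and pot_mouth below 0.041 m and angle between the x axis of cap_grip and the x axis of pot_mouth, either way round below 0.5 rad), for 0.03 s.
3. the cap is twisted free of its catch, still on the neck (angle between the x axis of cap_grip and the x axis of pot_mouth, either way round above 0.6 rad and angle between the z axis of cap_grip and the z axis of pot_mouth, either way round below 0.2 rad and distance between cap_grip and pot_mouth below 0.065 m), for 0.03 s.
4. the cap stands in the tray, bar up, released (x of cap_grip in the frame of tray between -0.05 and 0.05 m and y of cap_grip in the frame of tray between -0.08 and 0.08 m and z of cap_grip in the frame of tray between 0.066 and 0.08 m and angle between cap_grip's own z axis and vertical below 0.12 rad and linear speed of cap below 0.02 m/s and contact force between cap and the fingers below 0.1 N), for 0.2 s.
5. the basket is drawn clear of the pot (distance between basket_knob and pot_mouth above 0.12 m), for 0.03 s.
At the end, for the whole second after the job is handed in: The valve is shut (lever within about 7 degrees of its stop); the cap rests on the tray's floor, bar up, and the basket stands on the tray's floor on its foot, both within 7 degrees of upright and at rest, wholly inside the tray's walls (value of joint valve above 1.45 rad and x of cap_grip in the frame of tray between -0.05 and 0.05 m and y of cap_grip in the frame of tray between -0.08 and 0.08 m and z of cap_grip in the frame of tray between 0.066 and 0.08 m and angle between each of cap_grip, basket_knob's own z axis and vertical below 0.12 rad and x of basket_knob in the frame of tray between -0.068 and 0.068 m and y of basket_knob in the frame of tray between -0.093 and 0.093 m and z of basket_knob in the frame of tray between 0.119 and 0.133 m and linear speed of each of cap, basket below 0.02 m/s); the robot touches nothing.
It fails at once if the plate is not left where it was (moved over 25 mm) (distance of plate_center from where it was at the start of the episode above 0.025 m).
It fails at once if the mug is not left where it was (moved over 25 mm) (distance of mug_center from where it was at the start of the episode above 0.025 m).
It fails at once if the jar is not left where it was (moved over 25 mm) (distance of jar_center from where it was at the start of the episode above 0.025 m).
It fails at once if the cap is dropped or thrown (faster than 1.3 m/s) (linear speed of cap above 1.3 m/s).
It fails at once if the basket is dropped or thrown (faster than 1.3 m/s) (linear speed of basket above 1.3 m/s).
It also fails if it takes over 69 s, if anything falls off the work surface, if the arm or the gripper's body presses on something with over 40 N, if the wrist force passes 120 N, or if a joint passes its speed limit or range.

## Working session

There is one attempt and no reset: what is moved stays moved. The work goes in short steps, Python scripts to look and compute and a tool call to move; the robot and the scene stay as the last step left them, time stands still between calls to the robot, and variables do not carry over. Pictures are saved under pics/ and viewed, at most 13 in all, crops included, and the job is handed in when it is done.

Besides the shell and the picture viewer there is one more tool, called after ">>>" as name(argument=value, ...), one argument or row to a line, values as JSON. drive_tool: Moves the arm, as the interface text tells. Shift numbers are shares of 0.03 m and turn numbers shares of 0.12 rad, none past 1 either way. Its arguments: {"type":"object","properties":{"motion":{"type":"array","items":{"type":"object","properties":{"dp":{"type":"array","items":{"type":"number"}},"rot":{"type":"array","items":{"type":"number"}},"hand":{"type":"number"}}}},"force":{"type":"number"}},"required":["motion"]}

```bash
mkdir -p pics; ls
python3 - <<'E'
from rig import arm
import cv2,numpy as np,pickle
s=arm.sense();print({k:np.round(v,3).tolist() for k,v in s.items()})
d={}
for n in("side","top","wrist"):
    c=arm.capture(n);d[n]=c;cv2.imwrite(f"pics/{n}0.png",c["pixels"][:,:,::-1])
    print(n,np.round(c["mtx"],1).tolist(),c["distortion"],np.round(c["R"],3).tolist(),np.round(c["t"],3).tolist())
pickle.dump(d,open("cams0.pkl","wb"))
E
```

```text
pics
{'time': 0.0, 'joint_pos': [-1.277, 0.478, 0.022, 1.556, -0.012, 1.109, -0.083], 'joint_vel': [-0.001, 0.001, -0.002, 0.002, -0.0, 0.0, 0.0], 'tau': [0.0, -58.286, 1.534, -27.26, -0.054, 0.017, 0.0], 'tcp_pos': [0.264, 0.621, 0.239], 'tool_rot': [0.2, 0.98, -0.001, -0.0], 'force': [-0.755, 0.158, 0.319], 'wrist_torque': [0.008, 0.001, 0.008], 'finger_force': 0.0, 'finger_gap': 0.088}
side [[539.7, 0.0, 320.4], [0.0, 539.7, 237.2], [0.0, 0.0, 1.0]] [-0.10080358  0.          0.          0.          0.        ] [[0.996, -0.089, -0.01], [-0.065, -0.647, -0.76], [0.061, 0.758, -0.65]] [-0.544, 0.125, 1.351]
top [[477.1, 0.0, 318.8], [0.0, 477.1, 237.5], [0.0, 0.0, 1.0]] [-0.04072568  0.          0.          0.          0.        ] [[0.002, -1.0, 0.019], [-0.998, -0.003, -0.056], [0.056, -0.019, -0.998]] [-0.022, 0.577, 1.306]
wrist [[367.5, 0.0, 316.2], [0.0, 367.5, 236.1], [0.0, 0.0, 1.0]] [-0.06895354  0.          0.          0.          0.        ] [[0.39, 0.921, -0.003], [0.885, -0.374, 0.279], [0.256, -0.111, -0.96]] [-0.672, -0.035, 0.391]
```

View pics/top0.png

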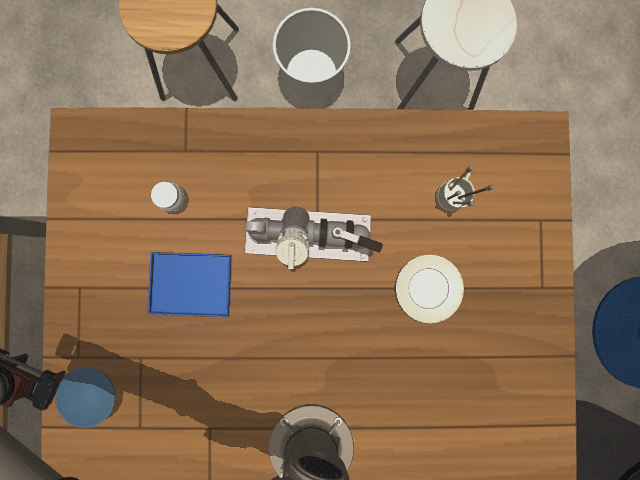

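View pics/side0.png

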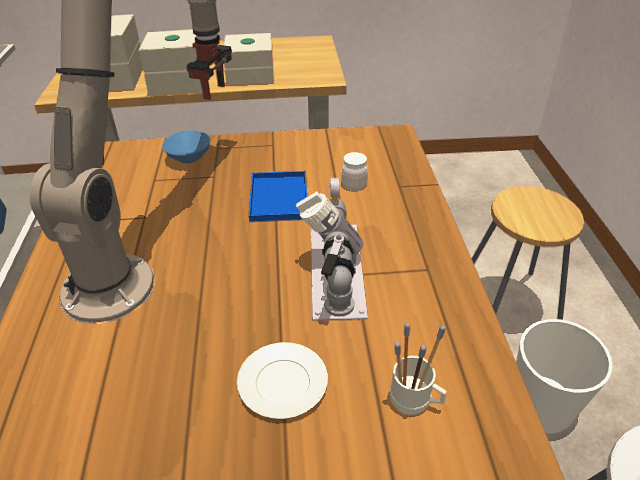

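The top view shows the tray (blue, about 148-231, 252-317) to the left, the cap bar near (292,255), the stem near (338,232) and the sleeve end near (380,246). In the side view the cap is near (315,208) and the sleeve near (332,262). I'll enlarge both crops.

```bash
cat > h.py <<'E'
import numpy as np,cv2
from scipy.spatial.transform import Rotation as Rn
def ray(c,uv):
    p=cv2.undistortPoints(np.array([[uv]],float),c["mtx"],c["distortion"])[0,0]
    R=np.array(c["R"]);t=np.array(c["t"]).ravel();d=R.T@np.array([*p,1.]);return -R.T@t,d/np.linalg.norm(d)
def onz(c,uv,z):
    o,d=ray(c,uv);return o+d*(z-o[2])/d[2]
def tri(a,ua,b,ub):
    A=[];r=[]
    for c,u in((a,ua),(b,ub)):
        o,d=ray(c,u);P=np.eye(3)-np.outer(d,d);A.append(P);r.append(P@o)
    x=np.linalg.solve(A[0]+A[1],r[0]+r[1])
    return x,[np.linalg.norm(P@x-q) for P,q in zip(A,r)]
def proj(c,X):
    R=np.array(c["R"]);return cv2.projectPoints(np.array(X,float).reshape(-1,3),cv2.Rodrigues(R)[0],np.array(c["t"],float),c["mtx"],c["distortion"])[0][:,0]
E
python3 - <<'E'
import pickle,cv2,numpy as np
from h import *
d=pickle.load(open("cams0.pkl","rb"))
t=d["top"]["pixels"][195:275,235:395,::-1];s=d["side"]["pixels"][170:330,280:400,::-1]
a=cv2.resize(t,None,fx=5,fy=5,interpolation=cv2.INTER_CUBIC);cv2.imwrite("pics/tc.png",a)
b=cv2.resize(s,None,fx=3.75,fy=3.75,interpolation=cv2.INTER_CUBIC);cv2.imwrite("pics/sc.png",b)
h=cv2.cvtColor(d["top"]["pixels"],cv2.COLOR_RGB2HSV)
m=cv2.inRange(h,(105,150,60),(130,255,255));m[:, :120]=0;m[:,300:]=0
cs,_=cv2.findContours(m,0,2);k=max(cs,key=cv2.contourArea)
q=np.array([onz(d["top"],p,0.024)[:2] for p in k[:,0]],np.float32)
print("tray",cv2.minAreaRect(q))
# base plate (pale lilac)
m=cv2.inRange(h,(120,8,150),(175,60,255));m[:200]=0;m[275:]=0;m[:,:235]=0;m[:,385:]=0
ys,xs=np.nonzero(m);print(len(xs),xs.min(),xs.max(),ys.min(),ys.max())
q=np.array([onz(d["top"],p,0.008)[:2] for p in zip(xs,ys)],np.float32);print("base",cv2.minAreaRect(q))
E
```

```text
tray ((0.4113152325153351, 0.3897620439529419), (0.08419805020093918, 0.10671135038137436), 0.8229791522026062)
2 276 285 209 210
base ((0.655721127986908, 0.08610124886035919), (0.025305764749646187, 0.0), -96.18123626708984)
```

View pics/tc.png

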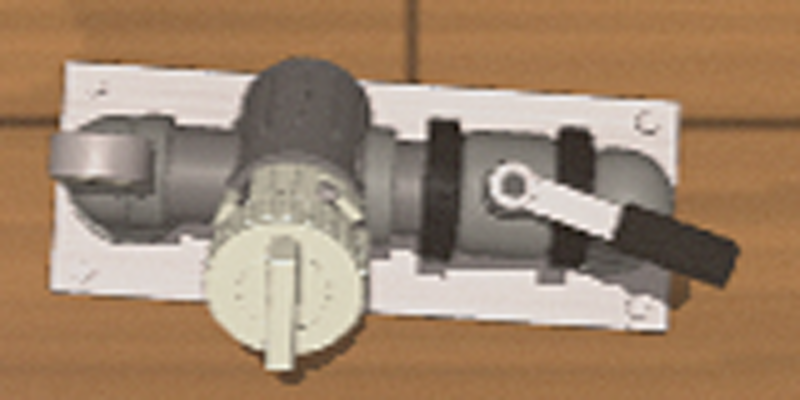

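View pics/sc.png

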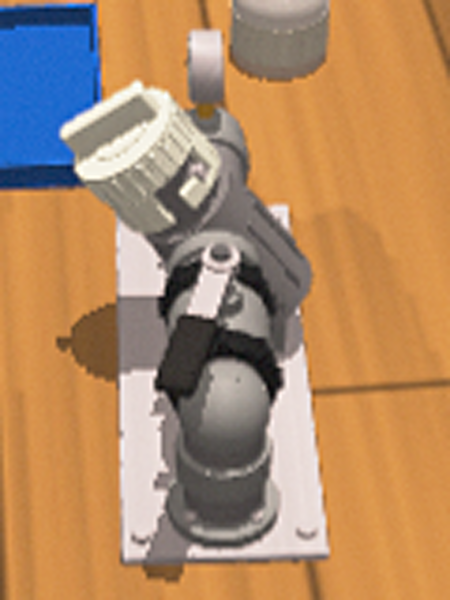

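The crops show the stem nut at top px (512,187)/5 and side px (220,253)/3.75. The sleeve centre is at top (678,245) and side (188,354). The bar lies square to the pipe and the lever is partly turned.

Run:
```python
import pickle,cv2,numpy as np
from h import *
d=pickle.load(open("cams0.pkl","rb"));T,S=d["top"],d["side"]
tp=lambda u,v:((u+.5)/5-.5+235,(v+.5)/5-.5+195)
sp=lambda u,v:((u+.5)/3.75-.5+280,(v+.5)/3.75-.5+170)
for n,a,b in(("stem",(512,187),(220,253)),("sleeve",(678,245),(188,354)),("barFar",(285,240),(148,95)),("barNear",(281,358),(71,142))):
    x,e=tri(T,tp(*a),S,sp(*b));print(n,x.round(4),np.round(e,4))
print("stem z.164",onz(T,tp(512,187),.168),"sleeve",onz(T,tp(678,245),.168))
P=[onz(T,tp(*p),.008)[:2] for p in((65,62),(680,100),(667,330),(50,292))]
for i in range(4):
    v=P[(i+1)%4]-P[i];print("edge",np.linalg.norm(v).round(4),np.degrees(np.arctan2(v[1],v[0])).round(2))
print("base c",np.mean(P,0))
r=T["pixels"].astype(int)
m=((r[...,2]>r[...,0]+50)&(r[...,2]>90)).astype(np.uint8)*255;m[:,:130]=0;m[:,300:]=0;m[:240]=0;m[330:]=0
cs,_=cv2.findContours(m,0,2);k=max(cs,key=cv2.contourArea)
print(cv2.minAreaRect(k))
b=cv2.boxPoints(cv2.minAreaRect(k))
q=np.array([onz(T,p,.024)[:2] for p in b],np.float32);print(q,cv2.minAreaRect(q))
# side check of tray
```

```text
stem [ 0.5825 -0.0628  0.1687] [0.0003 0.0003]
sleeve [ 0.5545 -0.145   0.1643] [0.0004 0.0004]
barFar [0.5515 0.0471 0.2101] [0.0025 0.0025]
barNear [0.4985 0.05   0.1743] [0.0004 0.0004]
stem z.164 [ 0.58221787 -0.06277042  0.168     ] sleeve [ 0.55387893 -0.14445955  0.168     ]
edge 0.345 -93.35
edge 0.1291 176.51
edge 0.3441 86.59
edge 0.1287 -3.13
base c [0.58802651 0.00957688]
((188.76318359375, 283.94622802734375), (80.22855377197266, 62.115230560302734), 2.4895529747009277)
[[0.36837137 0.4470541 ]
 [0.5378383  0.44283316]
 [0.52887654 0.22236848]
 [0.35962    0.2279497 ]] ((0.4487292170524597, 0.33539143204689026), (0.22182488441467285, 0.16950035095214844), 87.71273040771484)
```

>>> drive_tool(
  motion=[
    {"dp": [0,0,-1],"rot": [0,0,1],"hand": 0},
    {"dp": [0,0,-1],"rot": [0,0,1],"hand": 0},
    {"dp": [0,0,0],"rot": [0,0,1],"hand": 0},
    {"dp": [0,0,0],"rot": [0,0,1],"hand": 0},
    {"dp": [0,0,0],"rot": [0,0,1],"hand": 0},
  ],
)

```text
time: 0.57
tcp_pos: [0.264, 0.6213, 0.3001]
tool_rot: [0.483, 0.876, 0.0, -0.0]
force: [0.0, -0.5, 0.4]
finger_gap: 0.0876
finger_force: 0.0
```

>>> drive_tool(
  motion=[
    {"dp": [0,0,0],"rot": [0,0,1],"hand": 0},
    {"dp": [0,0,0],"rot": [0,0,1],"hand": 0},
    {"dp": [0,0,0],"rot": [0,0,1],"hand": 0},
    {"dp": [0,0,0],"rot": [0,0,1],"hand": 0},
    {"dp": [0,0,0],"rot": [0,0,1],"hand": 0},
  ],
)

```text
time: 0.98
tcp_pos: [0.2639, 0.6211, 0.2993]
tool_rot: [0.72, 0.694, -0.0, 0.0]
force: [0.1, 1.0, 0.3]
finger_gap: 0.0873
finger_force: 0.0
```

>>> drive_tool(
  motion=[
    {"dp": [0,0,0],"rot": [0,0,1],"hand": 0},
    {"dp": [0,0,0],"rot": [0,0,1],"hand": 0},
    {"dp": [0,0,0],"rot": [0,0,0.47],"hand": 0},
  ],
)

```text
time: 1.23
tcp_pos: [0.2638, 0.6211, 0.2992]
tool_rot: [0.815, 0.58, -0.0, 0.0]
force: [0.5, -0.3, -0.0]
finger_gap: 0.088
finger_force: 0.0
```

>>> drive_tool(
  motion=[
    {"dp": [-1,0.82,0],"rot": [0,0,0],"hand": 0},
    {"dp": [-1,0.82,0],"rot": [0,0,0],"hand": 0},
    {"dp": [-1,0.82,0],"rot": [0,0,0],"hand": 0},
    {"dp": [-1,0.82,0],"rot": [0,0,0],"hand": 0},
    {"dp": [-1,0.82,0],"rot": [0,0,0],"hand": 0},
  ],
)

```text
time: 1.65
tcp_pos: [0.3324, 0.4377, 0.2993]
tool_rot: [0.813, 0.582, -0.0, 0.0]
force: [1.6, -0.1, 0.3]
finger_gap: 0.0873
finger_force: 0.0
```

>>> drive_tool(
  motion=[
    {"dp": [-1,0.82,0],"rot": [0,0,0],"hand": 0},
    {"dp": [-1,0.82,0],"rot": [0,0,0],"hand": 0},
    {"dp": [-1,0.82,0],"rot": [0,0,0],"hand": 0},
    {"dp": [-1,0.82,0],"rot": [0,0,0],"hand": 0},
    {"dp": [-1,0.82,0],"rot": [0,0,0],"hand": 0},
  ],
)

```text
time: 2.07
tcp_pos: [0.4006, 0.2561, 0.2996]
tool_rot: [0.813, 0.582, -0.0, -0.0]
force: [-0.2, 0.2, -0.1]
finger_gap: 0.0874
finger_force: 0.0
```

>>> drive_tool(
  motion=[
    {"dp": [-1,0.82,0],"rot": [0,0,0],"hand": 0},
    {"dp": [-1,0.82,0],"rot": [0,0,0],"hand": 0},
    {"dp": [-1,0.82,0],"rot": [0,0,0],"hand": 0},
    {"dp": [-1,0.82,0],"rot": [0,0,0],"hand": 0},
    {"dp": [-1,0.82,0],"rot": [0,0,0],"hand": 0},
  ],
)

```text
time: 2.48
tcp_pos: [0.4687, 0.0746, 0.2998]
tool_rot: [0.813, 0.582, 0.0, -0.0]
force: [1.0, 1.2, 0.6]
finger_gap: 0.0877
finger_force: 0.0
```

>>> drive_tool(
  motion=[
    {"dp": [-1,0.82,0],"rot": [0,0,0],"hand": 0},
    {"dp": [-1,0.82,0],"rot": [0,0,0],"hand": 0},
    {"dp": [-1,0.82,0],"rot": [0,0,0],"hand": 0},
    {"dp": [-1,0.82,0],"rot": [0,0,0],"hand": 0},
    {"dp": [0,0,0],"rot": [0,0,0],"hand": 0},
  ],
)

```text
time: 2.9
tcp_pos: [0.524, -0.0769, 0.3002]
tool_rot: [0.816, 0.578, -0.0, 0.002]
force: [-1.1, 0.7, -0.5]
finger_gap: 0.0879
finger_force: 0.0
```

```bash
cat >> h.py <<'E'
def delta(s,p,R=None):
    "remaining shift / turn to target in tool axes, in units of rows"
    A=Rn.from_quat(s["tool_rot"]);d=A.inv().apply(np.array(p)-s["tcp_pos"])/.03
    print("tcp",np.round(s["tcp_pos"],4),"dp",d.round(2),"rot",None if R is None else ((A.inv()*Rn.from_matrix(R)).as_rotvec()/.12).round(2))
E
python3 - <<'E'
from rig import arm
import pickle,cv2
from h import *
s=arm.sense()
d={n:arm.capture(n) for n in("top","side","wrist")};pickle.dump(d,open("cams1.pkl","wb"))
p=np.array([.5825,-.0628,.17])+.09*np.array([np.cos(np.radians(-108.8)),np.sin(np.radians(-108.8)),0]);print(p)
delta(s,p);print(np.round(s["joint_pos"],2))
w=cv2.resize(d["wrist"]["pixels"],(400,300));
f=lambda im:cv2.resize(im,(400,300),interpolation=cv2.INTER_CUBIC)
t0=pickle.load(open("cams0.pkl","rb"))
A=f(t0["side"]["pixels"][186:234,290:354]);B=f(t0["top"]["pixels"][228:276,260:324])
o=np.vstack([np.hstack([w,A]),np.hstack([B,f(d["top"]["pixels"])])])
cv2.imwrite("pics/m1.png",o[:,:,::-1])
E
```

```text
[ 0.55349609 -0.14799843  0.17      ]
tcp [ 0.524  -0.0769  0.3002] dp [-1.9   1.7   4.35] rot None
[-0.66  0.22  0.82  1.87 -0.17  1.13 -0.12]
```

View pics/m1.png

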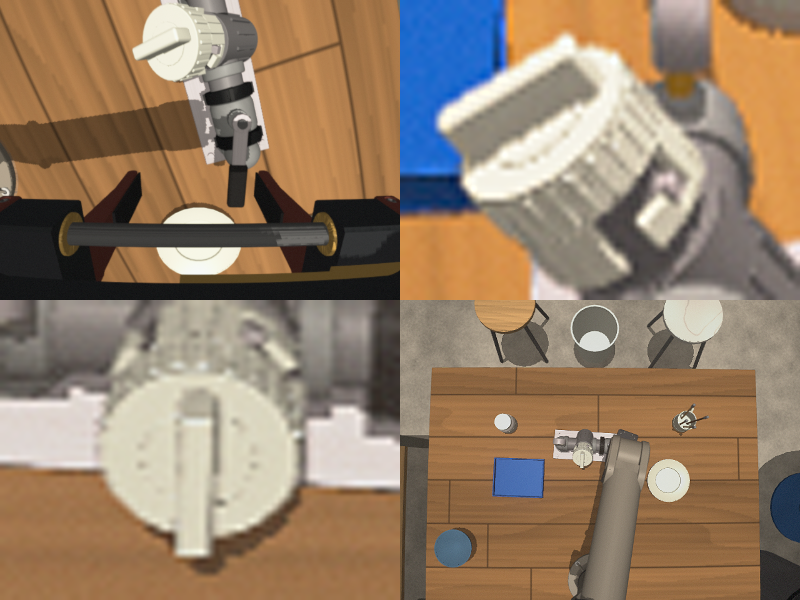

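The wrist view shows the lever between the open fingers, a little short of them. The bar's top face runs (197,118) to (194,255) in the 6.25x top crop and (170,44) to (50,132) in the side crop. I'll go over the sleeve and down.

>>> drive_tool(
  motion=[
    {"dp": [-1,0.85,0],"rot": [0,0,0],"hand": 0},
    {"dp": [-0.9,0.85,0],"rot": [0,0,0],"hand": 0},
    {"dp": [0,0,1],"rot": [0,0,0],"hand": 0},
    {"dp": [0,0,1],"rot": [0,0,0],"hand": 0},
    {"dp": [0,0,0],"rot": [0,0,0],"hand": 0},
  ],
)

```text
time: 3.47
tcp_pos: [0.5503, -0.1362, 0.2347]
tool_rot: [0.812, 0.583, -0.003, -0.003]
force: [-1.1, 2.1, -1.4]
finger_gap: 0.0877
finger_force: 0.0
```

Run:
```python
import pickle
from h import *
from rig import arm
d=pickle.load(open("cams0.pkl","rb"));T,S=d["top"],d["side"]
tp=lambda u,v:((u+.5)/6.25-.5+260,(v+.5)/6.25-.5+228)
sp=lambda u,v:((u+.5)/6.25-.5+290,(v+.5)/6.25-.5+186)
for n,a,b in(("far",(197,118),(170,44)),("near",(194,255),(50,132))):
    x,e=tri(T,tp(*a),S,sp(*b));print(n,x.round(4),np.round(e,4))
x=np.array([.9983,-.0584,0]);y=np.array([.0584,.9983,0]);st=np.array([.5825,-.0628,.155])
m=st+.108*y-.0399*x;ax=-.5736*x+.8192*np.array([0,0,1]);g=m+.0455*ax;print("mouth",m,"grip",g,"bartop",g+.012*ax)
f=.8192*x+.5736*np.array([0,0,1])
for k in(.032,-.032):
    q=g+.012*ax+k*f;print(q.round(4),(proj(T,q)[0]-[260,228])*6.25,(proj(S,q)[0]-[290,186])*6.25)
delta(arm.sense(),[.5535,-.148,.17])
```

```text
far [0.5441 0.0479 0.2168] [0.0005 0.0005]
near [0.4948 0.0503 0.1767] [0.0019 0.0019]
mouth [0.54897503 0.04734656 0.155     ] grip [0.5229206  0.04887073 0.1922736 ] bartop [0.5160491  0.04927271 0.202104  ]
[0.5422 0.0477 0.2205] [194.24805616 121.30410329] [163.64976693  33.93215174]
[0.4899 0.0508 0.1837] [189.36763201 260.37330612] [ 29.11186493 115.00258049]
tcp [ 0.5503 -0.1362  0.2347] dp [-0.34  0.25  2.16] rot None
```

>>> drive_tool(
  motion=[
    {"dp": [-0.34,0.25,0.2],"rot": [0,0,0],"hand": 0},
    {"dp": [0,0,1],"rot": [0,0,0],"hand": 0},
    {"dp": [0,0,0.95],"rot": [0,0,0],"hand": 0},
    {"dp": [0,0,0],"rot": [0,0,0],"hand": 0.3},
    {"dp": [0,0,0],"rot": [0,0,0],"hand": 0.6},
  ],
  force=5,
)

```text
time: 3.88
tcp_pos: [0.5568, -0.1494, 0.1755]
tool_rot: [0.812, 0.583, -0.001, -0.001]
force: [0.9, 0.4, 0.4]
finger_gap: 0.078
finger_force: 0.0
```

>>> drive_tool(
  motion=[
    {"dp": [0,0,0],"rot": [0,0,0],"hand": 0.8},
    {"dp": [0,0,0],"rot": [0,0,0],"hand": 1},
    {"dp": [0,0,0],"rot": [0,0,0],"hand": 1},
    {"dp": [0,0,0],"rot": [0,0,0],"hand": 1},
  ],
  force=5,
)

```text
time: 4.22
tcp_pos: [0.5577, -0.1511, 0.1764]
tool_rot: [0.813, 0.583, 0.001, 0.001]
force: [-1.0, 0.7, 0.8]
finger_gap: 0.0511
finger_force: 0.0
```

>>> drive_tool(
  motion=[
    {"dp": [0.05,-0.16,0.2],"rot": [0,0,0],"hand": 1},
    {"dp": [0,0,0],"rot": [0,0,0],"hand": 1},
    {"dp": [0,0,0],"rot": [0,0,0],"hand": 1},
    {"dp": [0,0,0],"rot": [0,0,0],"hand": 1},
    {"dp": [0,0,0],"rot": [0,0,0],"hand": 1},
  ],
  force=5,
)

```text
time: 4.63
tcp_pos: [0.5526, -0.1482, 0.169]
tool_rot: [0.813, 0.582, -0.0, -0.0]
force: [-1.6, 0.3, 0.7]
finger_gap: 0.024
finger_force: 5.0
```

>>> drive_tool(
  motion=[
    {"dp": [0.02,-0.36,0],"rot": [0,0,1],"hand": 1},
    {"dp": [0.02,-0.36,0],"rot": [0,0,1],"hand": 1},
    {"dp": [0.02,-0.36,0],"rot": [0,0,1],"hand": 1},
    {"dp": [0.02,-0.36,0],"rot": [0,0,1],"hand": 1},
  ],
  force=5,
)

```text
time: 4.97
tcp_pos: [0.5174, -0.1253, 0.1693]
tool_rot: [0.929, 0.37, 0.001, 0.001]
force: [4.6, 1.1, -4.5]
finger_gap: 0.0238
finger_force: 5.0
```

>>> drive_tool(
  motion=[
    {"dp": [0.02,-0.36,0],"rot": [0,0,1],"hand": 1},
    {"dp": [0.02,-0.36,0],"rot": [0,0,1],"hand": 1},
    {"dp": [0.02,-0.36,0],"rot": [0,0,1],"hand": 1},
    {"dp": [0.02,-0.36,0],"rot": [0,0,1],"hand": 1},
    {"dp": [0.02,-0.36,0],"rot": [0,0,1],"hand": 1},
  ],
)

```text
time: 5.38
tcp_pos: [0.4937, -0.0777, 0.1695]
tool_rot: [0.997, 0.079, 0.002, 0.001]
force: [4.7, -1.3, -6.4]
finger_gap: 0.0244
finger_force: 5.0
```

>>> drive_tool(
  motion=[
    {"dp": [0.02,-0.36,0],"rot": [0,0,1],"hand": 1},
    {"dp": [0.02,-0.36,0],"rot": [0,0,0.9],"hand": 1},
    {"dp": [0,0,0],"rot": [0,0,0],"hand": 1},
    {"dp": [0,0,0],"rot": [0,0,0],"hand": 1},
  ],
)

```text
time: 5.72
tcp_pos: [0.4925, -0.0577, 0.1695]
tool_rot: [0.999, -0.032, 0.001, 0.002]
force: [2.5, -4.0, -2.6]
finger_gap: 0.0239
finger_force: 5.0
```

>>> drive_tool(
  motion=[
    {"dp": [0,-0.1,0],"rot": [0,0,0.1],"hand": 1},
    {"dp": [0,0,0],"rot": [0,0,0],"hand": 1},
    {"dp": [0,0.1,0],"rot": [0,0,0],"hand": 0.5},
    {"dp": [0,0,0],"rot": [0,0,0],"hand": 0.5},
    {"dp": [0,0,0],"rot": [0,0,0],"hand": 0.5},
  ],
)

```text
time: 6.13
tcp_pos: [0.4916, -0.0561, 0.1692]
tool_rot: [0.999, -0.038, -0.0, -0.0]
force: [0.0, 0.4, -1.5]
finger_gap: 0.0421
finger_force: 0.0
```

>>> drive_tool(
  motion=[
    {"dp": [0,0,-1],"rot": [0,0,0],"hand": 0.5},
    {"dp": [0,0,-1],"rot": [0,0,0],"hand": 0.5},
    {"dp": [0,0,-1],"rot": [0,0,0],"hand": 0.5},
    {"dp": [0,0,-1],"rot": [0,0,0],"hand": 0.5},
    {"dp": [0,0,0],"rot": [0,0,0],"hand": 0.5},
  ],
)

```text
time: 6.55
tcp_pos: [0.4942, -0.057, 0.2936]
tool_rot: [0.999, -0.038, 0.003, -0.001]
force: [1.0, 0.4, 0.0]
finger_gap: 0.0438
finger_force: 0.0
```

>>> drive_tool(
  motion=[
    {"dp": [0,-0.7,0],"rot": [0,1,0],"hand": 0.5},
    {"dp": [0,-0.7,0],"rot": [0,1,0],"hand": 0.5},
    {"dp": [0,-0.7,0],"rot": [0,1,0],"hand": 0.5},
    {"dp": [0,-0.7,0],"rot": [0,1,0],"hand": 0.5},
    {"dp": [0,-0.7,0],"rot": [0,1,0],"hand": 0.5},
  ],
)

```text
time: 6.97
tcp_pos: [0.4823, -0.0116, 0.2789]
tool_rot: [0.99, -0.044, 0.128, 0.025]
force: [-0.0, 0.3, -1.0]
finger_gap: 0.0438
finger_force: 0.0
```

```bash
cat >> h.py <<'E'
X=np.array([.9983,-.0584,0]);Y=np.array([.0584,.9983,0]);Z=np.array([0,0,1.])
AX=-.5736*X+.8192*Z
RT=np.column_stack([np.cross(-Y,-AX),-Y,-AX])
G=np.array([.5245,.0489,.1915])
E
python3 - <<'E'
from rig import arm
import pickle,cv2
from h import *
s=arm.sense();print(np.round(s["joint_pos"],2))
d={n:arm.capture(n) for n in("top","side","wrist")};pickle.dump(d,open("cams2.pkl","wb"))
delta(s,G+.055*AX,RT)
f=lambda im:cv2.resize(im,(400,300),interpolation=cv2.INTER_AREA)
cv2.imwrite("pics/m2.png",np.hstack([f(d["wrist"]["pixels"]),f(d["side"]["pixels"][150:330,240:480])])[:,:,::-1])
E
```

```text
[-1.27 -0.16  1.03  2.17  0.34  0.85 -2.09]
tcp [ 0.4823 -0.0116  0.2789] dp [-0.18 -2.15  1.33] rot [ 0.41  2.94 -0.13]
```

View pics/m2.png

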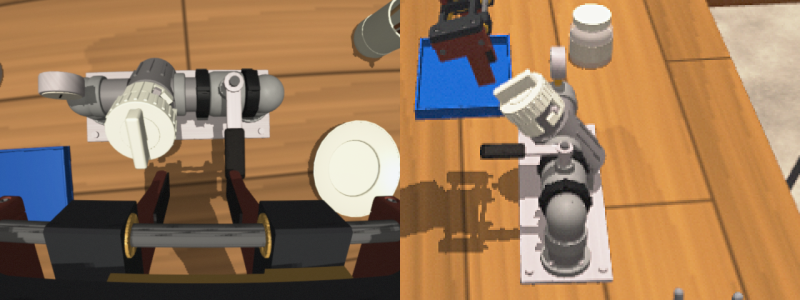

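The side view shows the lever square to the pipe, so the valve is shut; the wrist view shows the cap bar at about (140,135). The tilt lagged, so I'll continue it more slowly.

>>> drive_tool(
  motion=[
    {"dp": [0,-0.43,0],"rot": [0.1,0.6,0],"hand": 0.5},
    {"dp": [0,-0.43,0],"rot": [0.1,0.6,0],"hand": 0.5},
    {"dp": [0,-0.43,0],"rot": [0.1,0.6,0],"hand": 0.5},
    {"dp": [0,-0.43,0],"rot": [0.1,0.6,0],"hand": 0.5},
    {"dp": [0,-0.43,0],"rot": [0,0.6,0],"hand": 0.5},
  ],
)

```text
time: 7.53
tcp_pos: [0.4876, 0.0513, 0.2767]
tool_rot: [0.952, -0.037, 0.302, 0.01]
force: [0.3, -0.2, 0.3]
finger_gap: 0.0436
finger_force: 0.0
```

Run:
```python
from rig import arm
from h import *
s=arm.sense();print(np.round(s["joint_pos"],2))
delta(s,G+.055*AX,RT)
```

```text
[-1.05 -0.22  0.56  2.38  0.86  0.56 -2.77]
tcp [0.4876 0.0513 0.2767] dp [-0.62  0.01  1.2 ] rot [ 0.07 -0.03 -0.14]
```

>>> drive_tool(
  motion=[
    {"dp": [-0.31,0,0.3],"rot": [0,0,-0.14],"hand": 0.5},
    {"dp": [-0.31,0,0.3],"rot": [0,0,0],"hand": 0.5},
    {"dp": [0,0,0.3],"rot": [0,0,0],"hand": 0.5},
    {"dp": [0,0,0.3],"rot": [0,0,0],"hand": 0.5},
    {"dp": [0,0,0],"rot": [0,0,0],"hand": 0.5},
  ],
)

```text
time: 7.95
tcp_pos: [0.4934, 0.0496, 0.2354]
tool_rot: [0.953, -0.029, 0.3, 0.015]
force: [-0.8, -0.1, 0.6]
finger_gap: 0.0437
finger_force: 0.0
```

Run:
```python
from rig import arm
import pickle,cv2
from h import *
s=arm.sense();print(np.round(s["joint_pos"],2))
delta(s,G+.055*AX,RT)
w=arm.capture("wrist");pickle.dump(w,open("w3.pkl","wb"))
F=.8192*X+.5736*Z
im=w["pixels"][:,:,::-1].copy()
P=[G+.012*AX+a*F+b*Y for a,b in((.032,.007),(.032,-.007),(-.032,-.007),(-.032,.007))]
u=proj(w,P);print(u.round(1).tolist())
cv2.imwrite("pics/w3.png",im[100:400,120:520] if 0 else im)
```

```text
[-1.   -0.1   0.58  2.42  0.95  0.4  -2.86]
tcp [0.4934 0.0496 0.2354] dp [ 0.01 -0.04 -0.04] rot [0.11 0.   0.01]
[[297.4, 216.0], [324.2, 216.0], [323.1, 325.3], [298.6, 325.4]]
```

View pics/w3.png

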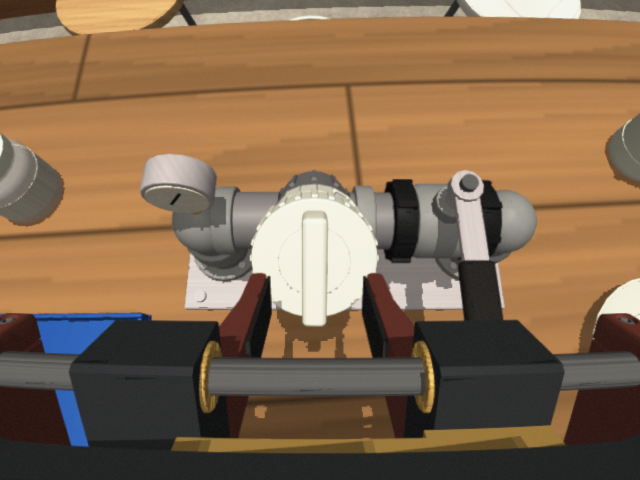

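The bar's top face sits at columns 303-326, rows 212-325 against a predicted 298-324, 216-325. I'll correct by about 1.5 mm each way and approach along the axis.

>>> drive_tool(
  motion=[
    {"dp": [0.05,0.02,0.3],"rot": [0.1,0,0],"hand": 0.5},
    {"dp": [0,0,0.4],"rot": [0,0,0],"hand": 0.5},
    {"dp": [0,0,0.4],"rot": [0,0,0],"hand": 0.5},
    {"dp": [0,0,0.1],"rot": [0,0,0],"hand": 0.5},
    {"dp": [0,0,0],"rot": [0,0,0],"hand": 0.5},
  ],
)

```text
time: 8.42
tcp_pos: [0.515, 0.049, 0.2081]
tool_rot: [0.953, -0.027, 0.302, 0.008]
force: [0.4, -0.2, 0.2]
finger_gap: 0.0438
finger_force: 0.0
```

Run:
```python
from rig import arm
from h import *
s=arm.sense();print(np.round(s["joint_pos"],2),np.round(s["force"],1),AX@s["force"])
delta(s,G+.005*AX,RT)
```

```text
[-0.96  0.02  0.63  2.42  1.03  0.25 -2.92] [ 0.4 -0.2  0.2] -0.08985206423316923
tcp [0.515  0.049  0.2081] dp [-0.06 -0.01  0.47] rot [-0.02 -0.02  0.02]
```

Joints 6 and 7 are close to their limits in this posture. I'll back off and turn the tool by a half turn (the same grasp) to free joint 7.

>>> drive_tool(
  motion=[
    {"dp": [0,0,-0.6],"rot": [0,0,0],"hand": 0.5},
    {"dp": [0,0,-0.6],"rot": [0,0,-0.5],"hand": 0.5},
    {"dp": [0,0,0],"rot": [0,0,-1],"hand": 0.5},
    {"dp": [0,0,0],"rot": [0,0,-1],"hand": 0.5},
    {"dp": [0,0,0],"rot": [0,0,-1],"hand": 0.5},
  ],
)

```text
time: 8.83
tcp_pos: [0.4939, 0.0509, 0.2389]
tool_rot: [0.937, 0.175, 0.294, 0.07]
force: [-0.0, 0.8, -0.8]
finger_gap: 0.0438
finger_force: 0.0
```

>>> drive_tool(
  motion=[
    {"dp": [0,0,0],"rot": [0,0,-1],"hand": 0.5},
    {"dp": [0,0,0],"rot": [0,0,-1],"hand": 0.5},
    {"dp": [0,0,0],"rot": [0,0,-1],"hand": 0.5},
    {"dp": [0,0,0],"rot": [0,0,-1],"hand": 0.5},
    {"dp": [0,0,0],"rot": [0,0,-1],"hand": 0.5},
  ],
)

```text
time: 9.25
tcp_pos: [0.4938, 0.0507, 0.2384]
tool_rot: [0.843, 0.445, 0.26, 0.154]
force: [0.1, 0.1, 0.3]
finger_gap: 0.0437
finger_force: 0.0
```

Run:
```python
from rig import arm
from h import *
s=arm.sense();print(np.round(s["joint_pos"],2))
delta(s,G+.045*AX,RT@np.diag([-1,-1,1]))
```

```text
[-1.06 -0.13  0.65  2.43  0.96  0.4  -1.82]
tcp [0.4938 0.0507 0.2384] dp [-0.03 -0.05  0.37] rot [  0.05  -0.03 -17.62]
```

>>> drive_tool(
  motion=[
    {"dp": [0,0,0],"rot": [0,0,-1],"hand": 0.5},
    {"dp": [0,0,0],"rot": [0,0,-1],"hand": 0.5},
    {"dp": [0,0,0],"rot": [0,0,-1],"hand": 0.5},
    {"dp": [0,0,0],"rot": [0,0,-1],"hand": 0.5},
    {"dp": [0,0,0],"rot": [0,0,-1],"hand": 0.5},
  ],
)

```text
time: 9.67
tcp_pos: [0.4938, 0.0507, 0.2384]
tool_rot: [0.674, 0.674, 0.203, 0.224]
force: [0.3, -0.5, -1.0]
finger_gap: 0.0438
finger_force: 0.0
```

>>> drive_tool(
  motion=[
    {"dp": [0,0,0],"rot": [0,0,-1],"hand": 0.5},
    {"dp": [0,0,0],"rot": [0,0,-1],"hand": 0.5},
    {"dp": [0,0,0],"rot": [0,0,-1],"hand": 0.5},
    {"dp": [0,0,0],"rot": [0,0,-1],"hand": 0.5},
    {"dp": [0,0,0],"rot": [0,0,-1],"hand": 0.5},
  ],
)

```text
time: 10.08
tcp_pos: [0.4938, 0.0508, 0.2383]
tool_rot: [0.445, 0.843, 0.128, 0.274]
force: [-0.3, -0.2, 0.1]
finger_gap: 0.0437
finger_force: 0.0
```

>>> drive_tool(
  motion=[
    {"dp": [0,0,0],"rot": [0,0,-1],"hand": 0.5},
    {"dp": [0,0,0],"rot": [0,0,-1],"hand": 0.5},
    {"dp": [0,0,0],"rot": [0,0,-1],"hand": 0.5},
    {"dp": [0,0,0],"rot": [0,0,-1],"hand": 0.5},
    {"dp": [0,0,0],"rot": [0,0,-1],"hand": 0.5},
  ],
)

```text
time: 10.5
tcp_pos: [0.4938, 0.0507, 0.2383]
tool_rot: [0.176, 0.937, 0.041, 0.299]
force: [0.2, 0.4, -0.0]
finger_gap: 0.0438
finger_force: 0.0
```

>>> drive_tool(
  motion=[
    {"dp": [0,0,0],"rot": [0,0,-1],"hand": 0.5},
    {"dp": [0,0,0],"rot": [0,0,-1],"hand": 0.5},
    {"dp": [0,0,0],"rot": [0,0,0],"hand": 0.5},
  ],
)

```text
time: 10.75
tcp_pos: [0.4938, 0.0508, 0.2383]
tool_rot: [0.063, 0.951, 0.005, 0.302]
force: [-0.5, 0.2, 0.2]
finger_gap: 0.0439
finger_force: 0.0
```

Run:
```python
from rig import arm
from h import *
s=arm.sense();print(np.round(s["joint_pos"],2))
delta(s,G+.015*AX,RT@np.diag([-1,-1,1]))
```

```text
[-1.22 -0.16  0.79  2.43  1.01  0.44  0.18]
tcp [0.4938 0.0508 0.2383] dp [ 0.06 -0.02  1.36] rot [ 0.05  0.02 -0.64]
```

>>> drive_tool(
  motion=[
    {"dp": [0,-0.07,0.4],"rot": [0,0,-0.64],"hand": 0.5},
    {"dp": [0,0,0.4],"rot": [0,0,0],"hand": 0.5},
    {"dp": [0,0,0.4],"rot": [0,0,0],"hand": 0.5},
    {"dp": [0,0,0.1],"rot": [0,0,0],"hand": 0.5},
    {"dp": [0,0,0],"rot": [0,0,0],"hand": 0.5},
  ],
)

```text
time: 11.17
tcp_pos: [0.5161, 0.0473, 0.2056]
tool_rot: [0.03, 0.953, -0.007, 0.302]
force: [-0.1, 0.5, -0.4]
finger_gap: 0.0435
finger_force: 0.0
```

Run:
```python
from rig import arm
from h import *
s=arm.sense();print(np.round(s["joint_pos"],2),AX@s["force"])
delta(s,G+.005*AX,RT@np.diag([-1,-1,1]))
```

```text
[-1.16  0.03  0.85  2.43  1.04  0.22  0.22] -0.24955618583379982
tcp [0.5161 0.0473 0.2056] dp [0.05 0.07 0.38] rot [ 0.03  0.02 -0.04]
```

>>> drive_tool(
  motion=[
    {"dp": [0,0,0.07],"rot": [0,0,0],"hand": 0.5},
    {"dp": [0,0,0.07],"rot": [0,0,0],"hand": 0.5},
    {"dp": [0,0,0.07],"rot": [0,0,0],"hand": 0.5},
    {"dp": [0,0,0],"rot": [0,0,0],"hand": 0.5},
  ],
)

```text
time: 11.5
tcp_pos: [0.5198, 0.0479, 0.2008]
tool_rot: [0.029, 0.953, -0.005, 0.302]
force: [0.4, -0.0, 0.1]
finger_gap: 0.0435
finger_force: 0.0
```

>>> drive_tool(
  motion=[
    {"dp": [0,0,0.07],"rot": [0,0,0],"hand": 0.5},
    {"dp": [0,0,0.07],"rot": [0,0,0],"hand": 0.5},
    {"dp": [0,0,0],"rot": [0,0,0],"hand": 0.5},
  ],
)

```text
time: 11.75
tcp_pos: [0.5221, 0.0475, 0.1971]
tool_rot: [0.029, 0.953, -0.006, 0.302]
force: [-3.7, 0.3, 3.9]
finger_gap: 0.0442
finger_force: 2.6
```

Run:
```python
from rig import arm
from h import *
s=arm.sense();print(np.round(s["joint_pos"],3),AX@s["force"])
delta(s,G+.005*AX,RT@np.diag([-1,-1,1]))
```

```text
[-1.07   0.072  0.775  2.426  1.076  0.176  0.176] 5.350833463143726
tcp [0.5221 0.0475 0.1971] dp [0.04 0.05 0.03] rot [ 0.04  0.02 -0.03]
```

>>> drive_tool(
  motion=[
    {"dp": [0,0,0],"rot": [0,0,0],"hand": 0.8},
    {"dp": [0,0,0],"rot": [0,0,0],"hand": 1},
    {"dp": [0,0,0],"rot": [0,0,0],"hand": 1},
    {"dp": [0,0,0],"rot": [0,0,0],"hand": 1},
    {"dp": [0,0,0],"rot": [0,0,0],"hand": 1},
  ],
  force=30,
)

```text
time: 12.17
tcp_pos: [0.5222, 0.0478, 0.1974]
tool_rot: [0.028, 0.953, -0.005, 0.302]
force: [-2.7, -0.1, 4.1]
finger_gap: 0.0141
finger_force: 3.0
```

>>> drive_tool(
  motion=[
    {"dp": [0,0,0.07],"rot": [0,0,0],"hand": 1},
    {"dp": [0,0,0.07],"rot": [0,0,0],"hand": 1},
    {"dp": [0,0,0.07],"rot": [0,0,0],"hand": 1},
    {"dp": [0,0,0],"rot": [0,0,0],"hand": 1},
  ],
)

```text
time: 12.5
tcp_pos: [0.526, 0.0482, 0.1923]
tool_rot: [0.028, 0.953, -0.005, 0.302]
force: [-7.2, 0.2, 8.0]
finger_gap: 0.0136
finger_force: 32.8
```

```bash
cat >> h.py <<'E'
C0=np.array([.5221,.0475,.1971]) # TCP at contact, before pressing
M=C0-.0505*AX
E
python3 - <<'E'
from rig import arm
from h import *
s=arm.sense();print(np.round(s["joint_pos"],3),AX@s["force"],"press mm",AX@(C0-s["tcp_pos"])*1e3)
delta(s,C0-.010*AX,RT@np.diag([-1,-1,1]))
E
```

```text
[-0.893  0.09   0.591  2.417  1.155  0.172  0.09 ] 10.625684051032316 press mm 6.144287272063638
tcp [0.526  0.0482 0.1923] dp [ 0.01 -0.03  0.13] rot [ 0.06  0.03 -0.02]
```

>>> drive_tool(
  motion=[
    {"dp": [0,0,0.07],"rot": [0,0,0],"hand": 1},
    {"dp": [0,0,0.07],"rot": [0,0,0],"hand": 1},
    {"dp": [0,0,0],"rot": [0,0,0],"hand": 1},
    {"dp": [0,0,0],"rot": [0,0,0],"hand": 1},
  ],
)

```text
time: 12.83
tcp_pos: [0.5283, 0.0481, 0.1891]
tool_rot: [0.028, 0.953, -0.005, 0.302]
force: [-9.2, -0.5, 10.8]
finger_gap: 0.014
finger_force: 33.0
```

Run:
```python
from rig import arm
from h import *
s=arm.sense();print(np.round(s["joint_pos"],3),AX@s["force"],"press mm",AX@(C0-s["tcp_pos"])*1e3)
delta(s,C0-.010*AX,RT@np.diag([-1,-1,1]))
```

```text
[-0.8    0.102  0.495  2.411  1.21   0.172  0.033] 14.080844744332577 press mm 10.109864801139405
tcp [0.5283 0.0481 0.1891] dp [ 0.02 -0.03 -0.  ] rot [ 0.06  0.03 -0.02]
```

Pressed 10 mm with 14 N. Now the counter-clockwise twist.

>>> drive_tool(
  motion=[
    {"dp": [0,0,0],"rot": [0,0,-0.7],"hand": 1},
    {"dp": [0,0,0],"rot": [0,0,-0.7],"hand": 1},
    {"dp": [0,0,0],"rot": [0,0,-0.7],"hand": 1},
    {"dp": [0,0,0],"rot": [0,0,-0.7],"hand": 1},
    {"dp": [0,0,0],"rot": [0,0,-0.7],"hand": 1},
  ],
)

```text
time: 13.25
tcp_pos: [0.528, 0.0487, 0.189]
tool_rot: [-0.174, 0.937, -0.068, 0.294]
force: [-9.1, 0.5, 10.0]
finger_gap: 0.0138
finger_force: 33.0
```

Run:
```python
from rig import arm
from h import *
s=arm.sense();print(np.round(s["joint_pos"],3),AX@s["force"],"press mm",AX@(C0-s["tcp_pos"])*1e3,s["wrist_torque"])
delta(s,C0-.010*AX,RT@np.diag([-1,-1,1])@Rn.from_euler('z',-46,degrees=True).as_matrix())
```

```text
[-0.768  0.101  0.458  2.41   1.215  0.176  0.451] 13.383652709966006 press mm 9.991627358902607 [0.11789192 1.10071918 0.01730509]
tcp [0.528  0.0487 0.189 ] dp [ 0.03 -0.05 -0.  ] rot [ 0.04  0.06 -3.17]
```

>>> drive_tool(
  motion=[
    {"dp": [0,0,0],"rot": [0,0,-0.8],"hand": 1},
    {"dp": [0,0,0],"rot": [0,0,-0.8],"hand": 1},
    {"dp": [0,0,0],"rot": [0,0,-0.8],"hand": 1},
    {"dp": [0,0,0],"rot": [0,0,-0.8],"hand": 1},
    {"dp": [0,0,0],"rot": [0,0,0],"hand": 1},
  ],
)

```text
time: 13.67
tcp_pos: [0.5279, 0.049, 0.189]
tool_rot: [-0.35, 0.887, -0.123, 0.276]
force: [-8.8, 1.5, 8.5]
finger_gap: 0.0137
finger_force: 32.9
```

Run:
```python
from rig import arm
from h import *
s=arm.sense();print(np.round(s["joint_pos"],3),AX@s["force"],"press mm",AX@(C0-s["tcp_pos"])*1e3,s["wrist_torque"])
delta(s,C0-.010*AX,RT@np.diag([-1,-1,1])@Rn.from_euler('z',-46,degrees=True).as_matrix())
```

```text
[-0.74   0.101  0.427  2.408  1.22   0.18   0.831] 12.055747347964758 press mm 9.97204390744059 [0.17534434 1.1194377  0.1377153 ]
tcp [0.5279 0.049  0.189 ] dp [ 0.04 -0.04  0.  ] rot [0.03 0.07 0.04]
```

>>> drive_tool(
  motion=[
    {"dp": [0,0,-0.2],"rot": [0,0,0],"hand": 1},
    {"dp": [0,0,-0.2],"rot": [0,0,0],"hand": 1},
    {"dp": [0,0,-0.2],"rot": [0,0,0],"hand": 1},
    {"dp": [0,0,-0.2],"rot": [0,0,0],"hand": 1},
    {"dp": [0,0,0],"rot": [0,0,0],"hand": 1},
  ],
)

```text
time: 14.08
tcp_pos: [0.5143, 0.0489, 0.209]
tool_rot: [-0.347, 0.888, -0.123, 0.276]
force: [1.0, -0.4, -1.2]
finger_gap: 0.0134
finger_force: 32.0
```

Run:
```python
from rig import arm
from h import *
s=arm.sense();print(np.round(s["joint_pos"],3),AX@s["force"],"press mm",AX@(C0-s["tcp_pos"])*1e3,s["wrist_torque"])
delta(s,C0+.014*AX,RT@np.diag([-1,-1,1])@Rn.from_euler('z',-46,degrees=True).as_matrix())
```

```text
[-0.732  0.025  0.387  2.413  1.038  0.248  1.007] -1.6165697680162667 press mm -14.269973809958229 [0.03509485 0.71905374 0.07119056]
tcp [0.5143 0.0489 0.209 ] dp [ 0.03 -0.01  0.01] rot [ 0.02  0.07 -0.01]
```

>>> drive_tool(
  motion=[
    {"dp": [0,0,-0.4],"rot": [0,0,0],"hand": 1},
    {"dp": [0,0,-0.4],"rot": [0,0,0],"hand": 1},
    {"dp": [0,0,-0.4],"rot": [0,0,0],"hand": 1},
    {"dp": [0,0,0],"rot": [0,0,0],"hand": 1},
  ],
)

```text
time: 14.42
tcp_pos: [0.4937, 0.0497, 0.2389]
tool_rot: [-0.347, 0.888, -0.123, 0.277]
force: [0.6, 0.5, -1.1]
finger_gap: 0.014
finger_force: 32.0
```

```bash
cat >> h.py <<'E'
TR=np.array([.4487,.3354,0]);ty=np.radians(-1.9)
TX=np.array([np.cos(ty),np.sin(ty),0]);TY=np.array([-np.sin(ty),np.cos(ty),0])
E
python3 - <<'E'
from rig import arm
from h import *
s=arm.sense();print(np.round(s["joint_pos"],3),AX@s["force"],"press mm",AX@(C0-s["tcp_pos"])*1e3)
p=s["tcp_pos"];delta(s,np.array(p)+.09*Z)
# vertical orientation reached by smallest turn
A=Rn.from_quat(s["tool_rot"]);z=A.apply([0,0,1]);v=np.cross(z,-Z);v=v/np.linalg.norm(v)*np.arccos(-z[2])
B=Rn.from_rotvec(v)*A;delta(s,p,B.as_matrix());print("y heading",np.degrees(np.arctan2(*B.apply([0,1,0])[[1,0]])))
print("cap target tcp",TR+.052*TY+np.array([0,0,.005+.068+.005]))
E
```

```text
[-0.751 -0.086  0.354  2.416  0.885  0.359  1.155] -1.1947933341906471 press mm -50.58754740981336
tcp [0.4937 0.0497 0.2389] dp [-1.22 -1.23 -2.45] rot None
tcp [0.4937 0.0497 0.2389] dp [0. 0. 0.] rot [-3.64  3.61 -0.  ]
y heading 132.6630182512245
cap target tcp [0.45042407 0.38737141 0.078     ]
```

>>> drive_tool(
  motion=[
    {"dp": [-0.41,-0.41,-0.82],"rot": [0,0,0],"hand": 1},
    {"dp": [-0.41,-0.41,-0.82],"rot": [0,0,0],"hand": 1},
    {"dp": [-0.41,-0.41,-0.82],"rot": [0,0,0],"hand": 1},
    {"dp": [0,0,0],"rot": [-0.6,0.6,0],"hand": 1},
    {"dp": [0,0,0],"rot": [-0.6,0.6,0],"hand": 1},
  ],
)

```text
time: 14.83
tcp_pos: [0.4941, 0.05, 0.3297]
tool_rot: [-0.356, 0.912, -0.082, 0.186]
force: [-0.4, -0.7, -2.4]
finger_gap: 0.0139
finger_force: 32.0
```

>>> drive_tool(
  motion=[
    {"dp": [0,0,0],"rot": [-0.6,0.6,0],"hand": 1},
    {"dp": [0,0,0],"rot": [-0.6,0.6,0],"hand": 1},
    {"dp": [0,0,0],"rot": [-0.6,0.6,0],"hand": 1},
    {"dp": [0,0,0],"rot": [-0.6,0.6,0],"hand": 1},
    {"dp": [0,0,0],"rot": [0,0,0],"hand": 1},
  ],
)

```text
time: 15.25
tcp_pos: [0.497, 0.0497, 0.327]
tool_rot: [-0.362, 0.932, -0.005, -0.002]
force: [0.7, 0.2, -0.9]
finger_gap: 0.0136
finger_force: 31.8
```

Run:
```python
from rig import arm
from h import *
s=arm.sense();print(np.round(s["joint_pos"],3),s["force"],s["finger_gap"])
A=Rn.from_quat(s["tool_rot"]);z=A.apply([0,0,1]);v=np.cross(z,-Z);v=v/np.linalg.norm(v)*np.arccos(-z[2])
delta(s,[.4504,.3874,.2],(Rn.from_rotvec(v)*A).as_matrix())
```

```text
[-0.889  0.106  0.726  1.889 -0.064  1.176  2.172] [ 0.66126628  0.23629872 -0.89952677] 0.013636943417891009
tcp [0.497  0.0497 0.327 ] dp [-6.49  9.38  4.11] rot [-0.07 -0.06 -0.  ]
```

>>> drive_tool(
  motion=[
    {"dp": [-0.65,0.94,0],"rot": [-0.07,-0.06,0],"hand": 1},
    {"dp": [-0.65,0.94,0],"rot": [0,0,0],"hand": 1},
    {"dp": [-0.65,0.94,0],"rot": [0,0,0],"hand": 1},
    {"dp": [-0.65,0.94,0],"rot": [0,0,0],"hand": 1},
    {"dp": [-0.65,0.94,0.3],"rot": [0,0,0],"hand": 1},
  ],
)

```text
time: 15.67
tcp_pos: [0.4711, 0.2205, 0.3205]
tool_rot: [-0.362, 0.932, 0.002, 0.005]
force: [1.1, 0.2, -0.8]
finger_gap: 0.014
finger_force: 31.8
```

>>> drive_tool(
  motion=[
    {"dp": [-0.65,0.94,0.5],"rot": [0,0,0],"hand": 1},
    {"dp": [-0.65,0.94,0.5],"rot": [0,0,0],"hand": 1},
    {"dp": [-0.65,0.94,0.5],"rot": [0,0,0],"hand": 1},
    {"dp": [-0.65,0.94,0.5],"rot": [0,0,0],"hand": 1},
    {"dp": [-0.65,0.94,0.5],"rot": [0,0,0],"hand": 1},
  ],
)

```text
time: 16.08
tcp_pos: [0.4468, 0.3906, 0.2445]
tool_rot: [-0.362, 0.932, 0.002, 0.004]
force: [0.7, -0.4, -0.8]
finger_gap: 0.0137
finger_force: 31.8
```

>>> drive_tool(
  motion=[
    {"dp": [0,0,0.5],"rot": [0,0,0],"hand": 1},
    {"dp": [0,0,0.5],"rot": [0,0,0],"hand": 1},
    {"dp": [0,0,0],"rot": [0,0,0],"hand": 1},
  ],
)

```text
time: 16.33
tcp_pos: [0.4454, 0.3888, 0.2122]
tool_rot: [-0.363, 0.932, 0.0, 0.001]
force: [-1.1, -0.3, -1.5]
finger_gap: 0.0138
finger_force: 31.8
```

Run:
```python
from rig import arm
import cv2,pickle
from h import *
s=arm.sense();print(np.round(s["joint_pos"],3),s["force"],s["finger_gap"])
A=Rn.from_quat(s["tool_rot"]);z=A.apply([0,0,1]);v=np.cross(z,-Z);v=v/np.linalg.norm(v)*np.arccos(-z[2])
delta(s,[.4504,.3874,.085],(Rn.from_rotvec(v)*A).as_matrix())
d={n:arm.capture(n) for n in("top","side","wrist")};pickle.dump(d,open("cams4.pkl","wb"))
f=lambda im:cv2.resize(im,(400,300),interpolation=cv2.INTER_CUBIC)
cv2.imwrite("pics/m4.png",np.hstack([f(d["side"]["pixels"][100:280,200:440]),f(d["wrist"]["pixels"])])[:,:,::-1])
```

```text
[-1.199  0.394  0.487  1.818 -0.218  0.981  1.693] [-1.07445571 -0.30722093 -1.51530953] 0.013779421980244805
tcp [0.4454 0.3888 0.2122] dp [-0.08 -0.15  4.24] rot [-0.    0.02 -0.  ]
```

View pics/m4.png

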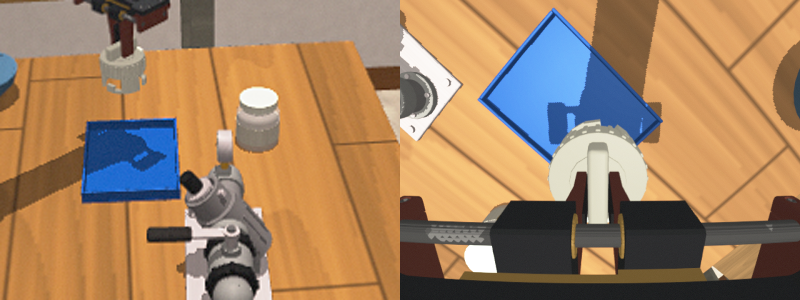

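The side view shows the cap held upright over the tray, and the black knob bare on the pot at crop (190,182). Lowering the cap.

>>> drive_tool(
  motion=[
    {"dp": [-0.08,-0.15,0.9],"rot": [0,0,0],"hand": 1},
    {"dp": [0,0,0.9],"rot": [0,0,0],"hand": 1},
    {"dp": [0,0,0.9],"rot": [0,0,0],"hand": 1},
    {"dp": [0,0,0.9],"rot": [0,0,0],"hand": 1},
    {"dp": [0,0,0.4],"rot": [0,0,0],"hand": 1},
  ],
)

```text
time: 16.9
tcp_pos: [0.4517, 0.3879, 0.0942]
tool_rot: [-0.363, 0.932, 0.002, 0.002]
force: [-0.6, -0.2, -0.4]
finger_gap: 0.0137
finger_force: 31.8
```

>>> drive_tool(
  motion=[
    {"dp": [0,0,0.1],"rot": [0,0,0],"hand": 1},
    {"dp": [0,0,0],"rot": [0,0,0],"hand": 1},
    {"dp": [0,0,0],"rot": [0,0,0],"hand": 1},
  ],
)

```text
time: 17.15
tcp_pos: [0.4532, 0.3894, 0.0946]
tool_rot: [-0.363, 0.932, 0.003, 0.003]
force: [0.5, 0.5, -1.9]
finger_gap: 0.0142
finger_force: 31.8
```

>>> drive_tool(
  motion=[
    {"dp": [0,0,0.06],"rot": [0,0,0],"hand": 1},
    {"dp": [0,0,0],"rot": [0,0,0],"hand": 1},
  ],
)

```text
time: 17.32
tcp_pos: [0.4528, 0.3894, 0.0923]
tool_rot: [-0.363, 0.932, 0.003, 0.003]
force: [-0.2, -0.4, -2.1]
finger_gap: 0.0138
finger_force: 31.8
```

>>> drive_tool(
  motion=[
    {"dp": [-0.05,-0.05,0.15],"rot": [0,0,0],"hand": 1},
    {"dp": [0,0,0.1],"rot": [0,0,0],"hand": 1},
    {"dp": [0,0,0.1],"rot": [0,0,0],"hand": 1},
    {"dp": [0,0,0],"rot": [0,0,0],"hand": 1},
  ],
)

```text
time: 17.65
tcp_pos: [0.4539, 0.3885, 0.0798]
tool_rot: [-0.363, 0.932, 0.002, 0.002]
force: [0.1, 0.5, -1.1]
finger_gap: 0.0136
finger_force: 31.8
```

>>> drive_tool(
  motion=[
    {"dp": [0,0,0.07],"rot": [0,0,0],"hand": 1},
    {"dp": [0,0,0],"rot": [0,0,0],"hand": 1},
  ],
)

```text
time: 17.82
tcp_pos: [0.4544, 0.3889, 0.0786]
tool_rot: [-0.363, 0.932, 0.003, 0.002]
force: [-0.6, 0.1, 1.1]
finger_gap: 0.0138
finger_force: 32.1
```

>>> drive_tool(
  motion=[
    {"dp": [0,0,0.03],"rot": [0,0,0],"hand": 1},
    {"dp": [0,0,0],"rot": [0,0,0],"hand": 0.7},
    {"dp": [0,0,0],"rot": [0,0,0],"hand": 0.5},
    {"dp": [0,0,0],"rot": [0,0,0],"hand": 0.5},
    {"dp": [0,0,0],"rot": [0,0,0],"hand": 0.5},
  ],
)

```text
time: 18.23
tcp_pos: [0.4544, 0.3906, 0.0785]
tool_rot: [-0.363, 0.932, 0.004, 0.003]
force: [-1.8, 2.0, 5.6]
finger_gap: 0.0371
finger_force: 2.7
```

>>> drive_tool(
  motion=[
    {"dp": [0,0,-0.5],"rot": [0,0,0],"hand": 0.5},
    {"dp": [0,0,-0.8],"rot": [0,0,0],"hand": 0.5},
    {"dp": [0,0,-1],"rot": [0,0,0],"hand": 0.5},
    {"dp": [0,0,-1],"rot": [0,0,0],"hand": 0.5},
    {"dp": [0,0,-1],"rot": [0,0,0],"hand": 0.5},
  ],
)

```text
time: 18.65
tcp_pos: [0.4539, 0.3877, 0.2078]
tool_rot: [-0.363, 0.932, 0.002, 0.002]
force: [0.2, 0.8, 0.2]
finger_gap: 0.0435
finger_force: 0.0
```

>>> drive_tool(
  motion=[
    {"dp": [0,0,-1],"rot": [0,0,1],"hand": 0.5},
    {"dp": [0,0,-1],"rot": [0,0,1],"hand": 0.5},
    {"dp": [0,0,-1],"rot": [0,0,1],"hand": 0.5},
    {"dp": [0,0,0],"rot": [0,0,1],"hand": 0.5},
    {"dp": [0,0,0],"rot": [0,0,1],"hand": 0.5},
  ],
)

```text
time: 19.07
tcp_pos: [0.4548, 0.3881, 0.299]
tool_rot: [-0.068, 0.998, 0.005, 0.003]
force: [-0.7, 0.3, 0.4]
finger_gap: 0.0436
finger_force: 0.0
```

```bash
cat >> h.py <<'E'
def RB(t):
    t=np.radians(t);z=np.sin(t)*X-np.cos(t)*Z;return np.column_stack([np.cross(Y,z),Y,z])
E
python3 - <<'E'
from rig import arm
import cv2,pickle
from h import *
s=arm.sense();print(np.round(s["joint_pos"],3))
print("M",M,"grasp tcp",M+.026*AX,"stand",M+.09*AX)
delta(s,[.47,.05,.33],RB(0))
d={n:arm.capture(n) for n in("side","top")};pickle.dump(d,open("cams5.pkl","wb"))
# knob: dark blob near pot in side view
K=M+.021*AX
print("knob pred side",proj(d["side"],K),"top",proj(d["top"],K), "cap pred top",proj(d["top"],TR+.053*TY+[0.004,0,.085]))
g=d["side"]["pixels"].astype(int).max(2);m=(g<70).astype(np.uint8)
n,_,st,c=cv2.connectedComponentsWithStats(m[185:235,290:345]);print([(q.tolist(),(w+[290,185]).round(1).tolist()) for q,w in zip(st[1:],c[1:]) if q[4]>15])
f=lambda im:cv2.resize(im,(400,300),interpolation=cv2.INTER_CUBIC)
cv2.imwrite("pics/m5.png",np.hstack([f(d["side"]["pixels"][140:260,230:390]),f(d["top"]["pixels"][190:340,130:330])])[:,:,::-1])
E
```

```text
[-1.316  0.336  0.659  1.718 -0.228  1.153  1.114]
M [0.55101756 0.04580834 0.1557304 ] grasp tcp [0.53612931 0.04667929 0.1770296 ] stand [0.49948132 0.04882318 0.2294584 ]
tcp [0.4548 0.3881 0.299 ] dp [  1.03 -11.22  -1.15] rot [0.08 0.05 1.63]
knob pred side [[315.18666324 207.78569474]] top [[292.33506563 249.42710895]] cap pred top [[162.43421655 282.52695947]]
[([18, 18, 13, 14, 117], [314.1, 209.1])]
```

View pics/m5.png

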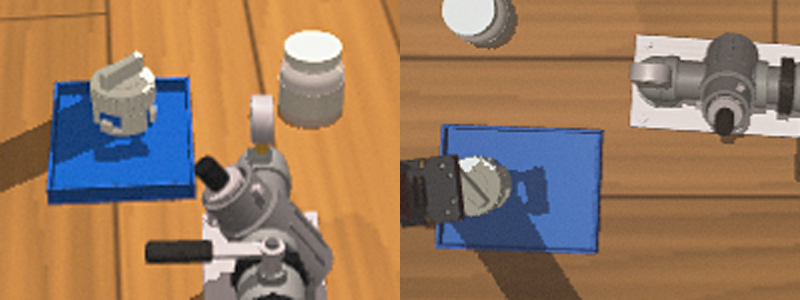

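The cap stands upright in the tray at crop (125,95). The knob is at side px (314,209), within 3 mm of the prediction. Going back to the pot.

>>> drive_tool(
  motion=[
    {"dp": [0,0,-0.5],"rot": [0.08,0.05,0.8],"hand": 0.5},
    {"dp": [0,0,-0.5],"rot": [0,0,0.83],"hand": 0.5},
    {"dp": [0.1,-1,0],"rot": [0,0,0],"hand": 0.5},
    {"dp": [0.1,-1,0],"rot": [0,0,0],"hand": 0.5},
    {"dp": [0.1,-1,0],"rot": [0,0,0],"hand": 0.5},
  ],
)

```text
time: 19.58
tcp_pos: [0.4398, 0.297, 0.3265]
tool_rot: [0.024, 1.0, -0.002, -0.001]
force: [-0.0, -0.3, 0.6]
finger_gap: 0.0442
finger_force: 0.0
```

>>> drive_tool(
  motion=[
    {"dp": [0.1,-1,0],"rot": [0,0,0],"hand": 0.5},
    {"dp": [0.1,-1,0],"rot": [0,0,0],"hand": 0.5},
    {"dp": [0.1,-1,0],"rot": [0,0,0],"hand": 0.5},
    {"dp": [0.1,-1,0],"rot": [0,0,0],"hand": 0.5},
    {"dp": [0.1,-1,0],"rot": [0,0,0],"hand": 0.5},
  ],
)

```text
time: 20.0
tcp_pos: [0.4167, 0.1473, 0.3272]
tool_rot: [0.024, 1.0, -0.002, -0.001]
force: [-0.2, 0.5, 1.2]
finger_gap: 0.0435
finger_force: 0.0
```

>>> drive_tool(
  motion=[
    {"dp": [0.1,-1,0],"rot": [0,-0.6,0],"hand": 0.5},
    {"dp": [0,-1,0],"rot": [0,-0.6,0],"hand": 0.5},
    {"dp": [0,0,0],"rot": [0,-0.6,0],"hand": 0.5},
    {"dp": [0,0,0],"rot": [0,-0.6,0],"hand": 0.5},
    {"dp": [0,0,0],"rot": [0,-0.6,0],"hand": 0.5},
  ],
)

```text
time: 20.42
tcp_pos: [0.4108, 0.089, 0.3284]
tool_rot: [0.024, 0.983, -0.006, 0.18]
force: [0.7, -0.1, -0.9]
finger_gap: 0.044
finger_force: 0.0
```

Run:
```python
from rig import arm
from h import *
s=arm.sense();print(np.round(s["joint_pos"],3))
delta(s,M+.08*AX,RB(25))
```

```text
[-1.083 -0.328  0.444  2.239  0.454  0.961  0.665]
tcp [0.4108 0.089  0.3284] dp [-1.74 -1.19  4.48] rot [ 0.01 -0.62  0.09]
```

>>> drive_tool(
  motion=[
    {"dp": [-0.6,-0.4,0.5],"rot": [0,0,0.09],"hand": 0.5},
    {"dp": [-0.6,-0.4,0.5],"rot": [0,-0.3,0],"hand": 0.5},
    {"dp": [-0.54,-0.4,0.7],"rot": [0,-0.3,0],"hand": 0.5},
    {"dp": [0,0,0.7],"rot": [0,0,0],"hand": 0.5},
    {"dp": [0,0,0.7],"rot": [0,0,0],"hand": 0.5},
  ],
)

```text
time: 20.83
tcp_pos: [0.4939, 0.047, 0.2606]
tool_rot: [0.03, 0.976, -0.007, 0.214]
force: [0.4, 0.6, 0.6]
finger_gap: 0.0439
finger_force: 0.0
```

Run:
```python
from rig import arm
from h import *
s=arm.sense();print(np.round(s["joint_pos"],3))
delta(s,M+.08*AX,RB(25))
```

```text
[-1.076 -0.118  0.72   2.277  0.443  0.596  0.843]
tcp [0.4939 0.047  0.2606] dp [0.21 0.07 1.35] rot [-0.01 -0.05 -0.02]
```

>>> drive_tool(
  motion=[
    {"dp": [0.1,0.04,0.5],"rot": [0,0,0],"hand": 0.5},
    {"dp": [0.1,0.04,0.5],"rot": [0,0,0],"hand": 0.5},
    {"dp": [0,0,0.35],"rot": [0,0,0],"hand": 0.5},
    {"dp": [-0.08,0,0.45],"rot": [0,0,0],"hand": 0.5},
    {"dp": [0,0,0],"rot": [0,0,0],"hand": 0.5},
  ],
)

```text
time: 21.25
tcp_pos: [0.5125, 0.0489, 0.2087]
tool_rot: [0.029, 0.977, -0.009, 0.212]
force: [-0.3, -0.2, -0.6]
finger_gap: 0.0439
finger_force: 0.0
```

Run:
```python
from rig import arm
import cv2,pickle
from h import *
s=arm.sense();print(np.round(s["joint_pos"],3))
delta(s,M+.027*AX,RB(25))
w=arm.capture("wrist");cv2.imwrite("pics/w6.png",w["pixels"][120:360,160:480,::-1])
print([ (proj(w,M+k*AX)[0]-[160,120]).round(1).tolist() for k in(.036,.006)])
```

```text
[-1.066  0.062  0.802  2.304  0.247  0.401  1.03 ]
tcp [0.5125 0.0489 0.2087] dp [-0.27 -0.02  1.26] rot [-0.04 -0.07  0.01]
[[157.0, 177.7], [157.2, 164.4]]
```

View pics/w6.png

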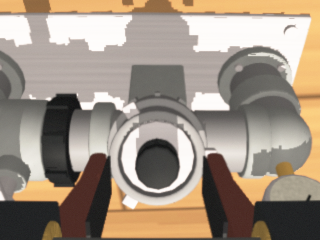

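The knob is at crop (157,163), centred between the fingers, and it looks about 3-4 mm nearer the robot than predicted. I'll shift accordingly and go down.

>>> drive_tool(
  motion=[
    {"dp": [0,-0.02,0.4],"rot": [0,0,0],"hand": 0.5},
    {"dp": [-0.08,0,0.4],"rot": [0,-0.05,0],"hand": 0.5},
    {"dp": [-0.08,0,0.3],"rot": [0,0,0],"hand": 0.5},
    {"dp": [0,0,0.15],"rot": [0,0,0],"hand": 0.5},
    {"dp": [0,0,0],"rot": [0,0,0],"hand": 0.5},
  ],
)

```text
time: 21.72
tcp_pos: [0.5325, 0.0473, 0.1782]
tool_rot: [0.03, 0.976, -0.007, 0.215]
force: [0.4, -1.0, 0.1]
finger_gap: 0.0442
finger_force: 0.0
```

Run:
```python
from rig import arm
from h import *
s=arm.sense();print(np.round(s["joint_pos"],3),s["force"])
delta(s,M+.027*AX,RB(25))
```

```text
[-0.932  0.181  0.717  2.297  0.038  0.292  1.226] [ 0.38381464 -1.03141277  0.14767979]
tcp [0.5325 0.0473 0.1782] dp [-0.09 -0.01  0.05] rot [-0.02 -0.01 -0.02]
```

Close on the knob.

>>> drive_tool(
  motion=[
    {"dp": [0,0,0],"rot": [0,0,0],"hand": 0.7},
    {"dp": [0,0,0],"rot": [0,0,0],"hand": 1},
    {"dp": [0,0,0],"rot": [0,0,0],"hand": 1},
    {"dp": [0,0,0],"rot": [0,0,0],"hand": 1},
    {"dp": [0,0,0],"rot": [0,0,0],"hand": 1},
  ],
  force=45,
)

```text
time: 22.13
tcp_pos: [0.5328, 0.0478, 0.1787]
tool_rot: [0.03, 0.976, -0.006, 0.216]
force: [-0.9, 0.4, 1.3]
finger_gap: 0.0233
finger_force: 45.0
```

>>> drive_tool(
  motion=[
    {"dp": [0.05,0,-0.3],"rot": [0,0,0],"hand": 1},
    {"dp": [0.05,0,-0.3],"rot": [0,0,0],"hand": 1},
    {"dp": [0.05,0,-0.3],"rot": [0,0,0],"hand": 1},
    {"dp": [0,0,0],"rot": [0,0,0],"hand": 1},
  ],
  force=45,
)

```text
time: 22.47
tcp_pos: [0.5164, 0.0484, 0.2013]
tool_rot: [0.031, 0.976, -0.006, 0.216]
force: [0.7, -0.8, -2.3]
finger_gap: 0.0233
finger_force: 45.0
```

Run:
```python
from rig import arm
from h import *
s=arm.sense();print(np.round(s["joint_pos"],3),s["force"])
delta(s,np.array([.5325,.0473,.1782])+.11*AX,RB(25))
```

```text
[-1.074  0.091  0.828  2.31   0.19   0.362  1.082] [ 0.69795652 -0.77840082 -2.31771642]
tcp [0.5164 0.0484 0.2013] dp [ 0.48 -0.01 -2.69] rot [-0.01 -0.01 -0.04]
```

>>> drive_tool(
  motion=[
    {"dp": [0.07,0,-0.4],"rot": [0,0,0],"hand": 1},
    {"dp": [0.07,0,-0.4],"rot": [0,0,0],"hand": 1},
    {"dp": [0.07,0,-0.4],"rot": [0,0,0],"hand": 1},
    {"dp": [0.07,0,-0.4],"rot": [0,0,0],"hand": 1},
    {"dp": [0,0,0],"rot": [0,0,0],"hand": 1},
  ],
)

```text
time: 22.88
tcp_pos: [0.489, 0.0507, 0.2416]
tool_rot: [0.03, 0.976, -0.006, 0.216]
force: [0.9, -0.3, -1.9]
finger_gap: 0.0232
finger_force: 45.0
```

Run:
```python
from rig import arm
from h import *
s=arm.sense();print(np.round(s["joint_pos"],3),s["force"])
delta(s,np.array([.5325,.0473,.1782])+.11*AX,RB(25))
```

```text
[-1.168 -0.106  0.807  2.316  0.485  0.544  0.788] [ 0.91912219 -0.27765359 -1.8742316 ]
tcp [0.489  0.0507 0.2416] dp [ 0.21 -0.03 -1.08] rot [ 0.01 -0.01 -0.03]
```

>>> drive_tool(
  motion=[
    {"dp": [0.07,0,-0.4],"rot": [0,0,0],"hand": 1},
    {"dp": [0.07,0,-0.4],"rot": [0,0,0],"hand": 1},
    {"dp": [0.07,0,-0.4],"rot": [0,0,0],"hand": 1},
    {"dp": [0,0,0],"rot": [0,0,0],"hand": 1},
  ],
)

```text
time: 23.22
tcp_pos: [0.4684, 0.052, 0.2713]
tool_rot: [0.03, 0.976, -0.006, 0.216]
force: [0.8, 0.4, -2.3]
finger_gap: 0.0229
finger_force: 45.0
```

>>> drive_tool(
  motion=[
    {"dp": [-0.25,0,-0.5],"rot": [0,0,0],"hand": 1},
    {"dp": [-0.25,0,-0.5],"rot": [0,0,0],"hand": 1},
    {"dp": [-0.25,0,-0.5],"rot": [0,0,0],"hand": 1},
    {"dp": [-0.25,0,-0.5],"rot": [0,0,0],"hand": 1},
    {"dp": [0,0,0],"rot": [0,0,0],"hand": 1},
  ],
)

```text
time: 23.63
tcp_pos: [0.4722, 0.0524, 0.3398]
tool_rot: [0.031, 0.976, -0.005, 0.217]
force: [1.0, 0.5, -2.1]
finger_gap: 0.0233
finger_force: 45.0
```

Run:
```python
from rig import arm
from h import *
s=arm.sense();print(np.round(s["joint_pos"],3),s["force"])
delta(s,[.447,.2854,.3],RB(-10))
```

```text
[-1.105 -0.301  0.605  2.197  0.521  0.871  0.744] [ 0.98805662  0.48259649 -2.08529832]
tcp [0.4722 0.0524 0.3398] dp [1.77 7.7  0.66] rot [ 0.02  5.1  -0.03]
```

>>> drive_tool(
  motion=[
    {"dp": [0,0.9,0],"rot": [0,0.6,0],"hand": 1},
    {"dp": [0,0.96,0],"rot": [0,0.65,0],"hand": 1},
    {"dp": [0,0.96,0],"rot": [0,0.65,0],"hand": 1},
    {"dp": [0,0.96,0],"rot": [0,0.65,0],"hand": 1},
    {"dp": [0,0.96,0],"rot": [0,0.65,0],"hand": 1},
  ],
)

```text
time: 24.05
tcp_pos: [0.48, 0.1953, 0.3365]
tool_rot: [0.031, 0.999, -0.001, 0.025]
force: [-0.1, -1.3, -1.8]
finger_gap: 0.023
finger_force: 45.0
```

>>> drive_tool(
  motion=[
    {"dp": [0,0.96,0],"rot": [0,0.65,0],"hand": 1},
    {"dp": [0,0.96,0],"rot": [0,0.65,0],"hand": 1},
    {"dp": [0,0.96,0],"rot": [0,0.6,0],"hand": 1},
    {"dp": [0,0,0],"rot": [0,0,0],"hand": 1},
    {"dp": [0,0,0],"rot": [0,0,0],"hand": 1},
  ],
)

```text
time: 24.47
tcp_pos: [0.4859, 0.2807, 0.334]
tool_rot: [0.031, 0.996, -0.0, -0.088]
force: [-0.2, -0.8, -2.2]
finger_gap: 0.0227
finger_force: 45.0
```

Run:
```python
from rig import arm
import cv2,pickle
from h import *
s=arm.sense();print(np.round(s["joint_pos"],3),s["force"])
delta(s,[.447,.2854,.2],RB(-10))
d={n:arm.capture(n) for n in("side","wrist","top")};pickle.dump(d,open("cams7.pkl","wb"))
f=lambda im:cv2.resize(im,(400,300),interpolation=cv2.INTER_CUBIC)
cv2.imwrite("pics/m7.png",np.hstack([f(d["side"]["pixels"][40:280,120:440]),f(d["wrist"]["pixels"])])[:,:,::-1])
```

```text
[-1.147  0.362  0.763  1.646 -0.325  1.405  1.194] [-0.16220568 -0.83143831 -2.21972836]
tcp [0.4859 0.2807 0.334 ] dp [0.5  0.1  4.63] rot [-0.04 -0.02 -0.03]
```

View pics/m7.png

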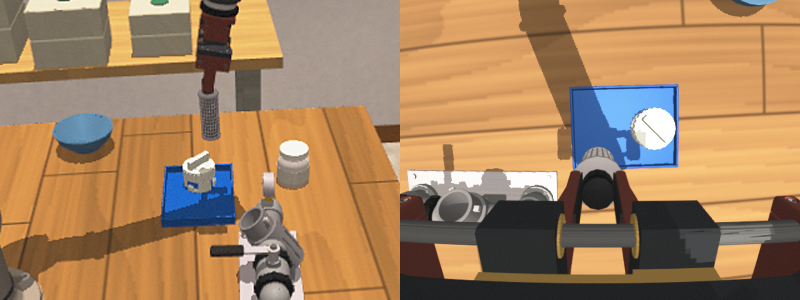

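The side view shows the basket held almost vertical over the tray (crop (210,92) to (210,138)), with the cap still upright. I'll check its lean numerically.

Run:
```python
import pickle
from h import *
a=pickle.load(open("cams5.pkl","rb"))["side"];b=pickle.load(open("cams7.pkl","rb"))["side"]
D=np.abs(a["pixels"].astype(int)-b["pixels"]).max(2)
P=np.array([.4859,.2807,.334])
for k in(-.03,-.06,-.11):print(proj(b,P+[0,0,k])[0].round(1))
rows=[]
for r in range(104,152,3):
    c=np.nonzero(D[r,262:316]>25)[0]
    if len(c)>5: rows.append((r,c.min()+262,c.max()+262,len(c)))
print(rows)
```

```text
[286.7 114.6]
[287.3 124.8]
[288.2 141.3]
[(104, np.int64(272), np.int64(291), 20), (107, np.int64(272), np.int64(291), 20), (110, np.int64(273), np.int64(290), 12), (113, np.int64(279), np.int64(294), 16), (116, np.int64(278), np.int64(294), 14), (119, np.int64(279), np.int64(294), 16), (122, np.int64(279), np.int64(294), 16), (125, np.int64(280), np.int64(294), 15), (128, np.int64(280), np.int64(294), 15), (131, np.int64(280), np.int64(295), 16), (134, np.int64(280), np.int64(295), 16), (137, np.int64(281), np.int64(295), 15), (140, np.int64(281), np.int64(295), 15), (143, np.int64(281), np.int64(295), 15), (146, np.int64(281), np.int64(296), 16), (149, np.int64(281), np.int64(296), 16)]
```

>>> drive_tool(
  motion=[
    {"dp": [0.1,0.02,0.9],"rot": [-0.04,0,-0.03],"hand": 1},
    {"dp": [0.1,0.02,0.9],"rot": [0,0,0],"hand": 1},
    {"dp": [0.1,0.02,0.9],"rot": [0,0,0],"hand": 1},
    {"dp": [0.1,0.02,0.9],"rot": [0,0,0],"hand": 1},
    {"dp": [0.1,0.02,0.9],"rot": [0,0,0],"hand": 1},
  ],
)

```text
time: 25.03
tcp_pos: [0.4463, 0.2845, 0.2074]
tool_rot: [0.03, 0.996, 0.006, -0.087]
force: [1.1, -0.2, -3.4]
finger_gap: 0.0231
finger_force: 45.0
```

>>> drive_tool(
  motion=[
    {"dp": [-0.09,0,0.5],"rot": [0,0,0],"hand": 1},
    {"dp": [-0.09,0,0.5],"rot": [0,0,0],"hand": 1},
    {"dp": [-0.09,0,0.5],"rot": [0,0,0],"hand": 1},
    {"dp": [0,0,0],"rot": [0,0,0],"hand": 1},
  ],
)

```text
time: 25.37
tcp_pos: [0.4452, 0.2842, 0.1603]
tool_rot: [0.03, 0.996, 0.005, -0.089]
force: [-0.6, -0.5, -2.7]
finger_gap: 0.0231
finger_force: 45.0
```

Run:
```python
from rig import arm
from h import *
s=arm.sense();print(np.round(s["joint_pos"],3),s["force"])
delta(s,[.447,.2854,.135],RB(-10))
```

```text
[-1.127  0.482  0.674  1.914 -0.454  1.046  1.293] [-0.57920648 -0.4601492  -2.66383379]
tcp [0.4452 0.2842 0.1603] dp [-0.21  0.04  0.82] rot [ 0.04 -0.03 -0.02]
```

>>> drive_tool(
  motion=[
    {"dp": [-0.05,0,0.3],"rot": [0.03,0,0],"hand": 1},
    {"dp": [-0.05,0,0.25],"rot": [0,0,0],"hand": 1},
    {"dp": [-0.02,0,0.1],"rot": [0,0,0],"hand": 1},
    {"dp": [0,0,0],"rot": [0,0,0],"hand": 1},
  ],
)

```text
time: 25.7
tcp_pos: [0.4467, 0.2856, 0.1418]
tool_rot: [0.03, 0.996, 0.003, -0.088]
force: [-0.7, -0.4, -3.4]
finger_gap: 0.0235
finger_force: 45.0
```

>>> drive_tool(
  motion=[
    {"dp": [-0.01,0,0.06],"rot": [0,0,0],"hand": 1},
    {"dp": [0,0,0],"rot": [0,0,0],"hand": 1},
  ],
)

```text
time: 25.87
tcp_pos: [0.447, 0.2858, 0.1404]
tool_rot: [0.03, 0.996, 0.004, -0.088]
force: [-0.1, 0.4, -2.7]
finger_gap: 0.0231
finger_force: 45.0
```

>>> drive_tool(
  motion=[
    {"dp": [-0.01,0,0.05],"rot": [0,0,0],"hand": 1},
    {"dp": [0,0,0],"rot": [0,0,0],"hand": 1},
  ],
)

```text
time: 26.03
tcp_pos: [0.447, 0.2858, 0.1388]
tool_rot: [0.03, 0.996, 0.004, -0.088]
force: [-0.7, -0.8, -1.7]
finger_gap: 0.0234
finger_force: 45.0
```

>>> drive_tool(
  motion=[
    {"dp": [-0.01,0,0.06],"rot": [0,0,0],"hand": 1},
    {"dp": [0,0,0],"rot": [0,0,0],"hand": 1},
  ],
)

```text
time: 26.2
tcp_pos: [0.4468, 0.2857, 0.1367]
tool_rot: [0.03, 0.996, 0.003, -0.088]
force: [0.0, 0.0, -2.5]
finger_gap: 0.0232
finger_force: 45.0
```

>>> drive_tool(
  motion=[
    {"dp": [-0.01,0,0.06],"rot": [0,0,0],"hand": 1},
    {"dp": [0,0,0],"rot": [0,0,0],"hand": 1},
  ],
)

```text
time: 26.37
tcp_pos: [0.4474, 0.2858, 0.1356]
tool_rot: [0.03, 0.996, 0.004, -0.088]
force: [-0.1, 0.3, 3.0]
finger_gap: 0.0232
finger_force: 45.0
```

>>> drive_tool(
  motion=[
    {"dp": [-0.01,0,0.04],"rot": [0,0,0],"hand": 1},
    {"dp": [0,0,0],"rot": [0,0,0],"hand": 1},
  ],
)

```text
time: 26.53
tcp_pos: [0.4482, 0.286, 0.1354]
tool_rot: [0.03, 0.996, 0.004, -0.087]
force: [-0.1, -1.4, 11.1]
finger_gap: 0.0231
finger_force: 45.0
```

>>> drive_tool(
  motion=[
    {"dp": [0,0,-0.04],"rot": [0,0,0],"hand": 1},
    {"dp": [0,0,0],"rot": [0,0,0],"hand": 1},
    {"dp": [0,0,0],"rot": [0,0,0],"hand": 1},
    {"dp": [0,0,0],"rot": [0,0,0],"hand": 0.7},
    {"dp": [0,0,0],"rot": [0,0,0],"hand": 0.5},
  ],
  force=5,
)

```text
time: 26.95
tcp_pos: [0.4469, 0.2857, 0.1348]
tool_rot: [0.03, 0.996, 0.003, -0.088]
force: [0.7, 0.5, -0.1]
finger_gap: 0.0301
finger_force: 0.0
```

>>> drive_tool(
  motion=[
    {"dp": [0,0,0],"rot": [0,0,0],"hand": 0.5},
    {"dp": [0,0,0],"rot": [0,0,0],"hand": 0.45},
    {"dp": [0,0,0],"rot": [0,0,0],"hand": 0.45},
    {"dp": [0,0,0],"rot": [0,0,0],"hand": 0.45},
  ],
)

```text
time: 27.28
tcp_pos: [0.447, 0.2857, 0.1349]
tool_rot: [0.03, 0.996, 0.003, -0.088]
force: [-0.1, 0.4, -0.6]
finger_gap: 0.0483
finger_force: 0.0
```

Run:
```python
from rig import arm
import pickle
from h import *
s=arm.sense();print(s["force"],s["finger_gap"])
a=pickle.load(open("cams7.pkl","rb"))["side"];b=arm.capture("side")
D=np.abs(a["pixels"].astype(int)-b["pixels"]).max(2)
P=np.array([.4482,.286,0])
for k in(.12,.08,.04,.01):print(proj(b,P+[0,0,k])[0].round(1))
sat=b["pixels"].astype(int);m=(sat.max(2)-sat.min(2)<40)
for r in range(168,210,3):
    c=np.nonzero(m[r,262:304])[0]
    if len(c)>4:print(r,c.min()+262,c.max()+262,len(c))
```

```text
[-0.06473587  0.38689466 -0.58950779] 0.04828085356160119
[276.5 173.3]
[277.3 185. ]
[278.1 196.3]
[278.8 204.5]
168 269 289 14
171 266 291 19
174 267 291 21
177 266 291 19
180 267 291 23
183 267 290 24
186 267 291 24
189 268 288 20
192 271 286 16
195 271 283 13
198 271 284 14
201 271 284 14
204 272 284 13
207 272 284 13
```

>>> drive_tool(
  motion=[
    {"dp": [0,0,-0.4],"rot": [0,0,0],"hand": 0.45},
    {"dp": [0,0,-0.6],"rot": [0,0,0],"hand": 0.45},
    {"dp": [0,0,-1],"rot": [0,0,0],"hand": 0.45},
    {"dp": [0,0,-1],"rot": [0,0,0],"hand": 0.45},
    {"dp": [0,0,-1],"rot": [0,0,0],"hand": 0.45},
  ],
)

```text
time: 27.75
tcp_pos: [0.4684, 0.2838, 0.2553]
tool_rot: [0.03, 0.996, 0.003, -0.088]
force: [-0.8, 0.7, -0.6]
finger_gap: 0.0482
finger_force: 0.0
```

>>> drive_tool(
  motion=[
    {"dp": [0,0,-1],"rot": [0,0,0],"hand": 0.45},
    {"dp": [0,0,0],"rot": [0,0,0],"hand": 0.45},
    {"dp": [0,0,0],"rot": [0,0,0],"hand": 0.45},
  ],
)

```text
time: 28.0
tcp_pos: [0.4747, 0.284, 0.285]
tool_rot: [0.03, 0.996, 0.005, -0.087]
force: [-0.1, -0.4, -0.3]
finger_gap: 0.0485
finger_force: 0.0
```

Run:
```python
from rig import arm
import cv2
from h import *
s=arm.sense();print(s["force"],s["tcp_pos"])
d={n:arm.capture(n) for n in("side","top")}
f=lambda im:cv2.resize(im,(400,300),interpolation=cv2.INTER_CUBIC)
cv2.imwrite("pics/m8.png",np.hstack([f(d["side"]["pixels"][140:290,220:420]),f(d["top"]["pixels"][180:360,130:370])])[:,:,::-1])
```

```text
[-0.14751738 -0.38515904 -0.28973247] [0.47469463 0.28396349 0.28498663]
```

View pics/m8.png

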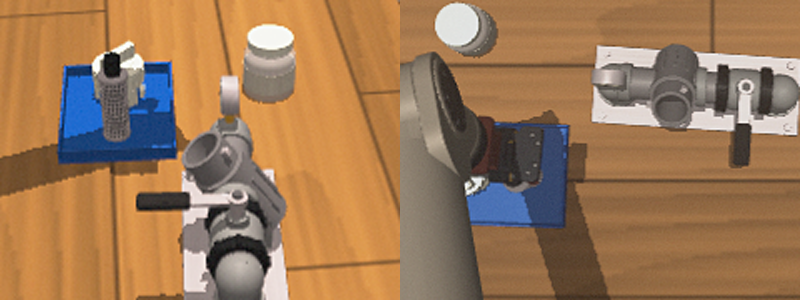

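The basket stands upright in the tray at side crop (115,100) in front of the cap, the lever is square to the pipe, and the gripper is clear. Handing in.

```bash
python3 -c "
from rig import arm
print(arm.sign_off())"
```

```text
the job is handed in; nothing more can be done
None
```

I handed the job in at about 28 s: the valve is shut and the cap (bar up) and basket stand upright in the tray, as the last pictures show. Nothing was dropped and I saw no contact with the plate, mug or jar, but the hand-in returned no verdict.

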